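# Change over the plates on the vacuum bed

### The arm

A 7-joint arm with a two-finger parallel gripper is mounted at the origin on the work surface. World frame = base frame: x ahead of the robot, y to its left, z up, the work surface at z = 0. Lengths are in m, angles in degrees, forces in N, time in s.
With the tool pointing down it reaches from about 0.425 to 0.95 m from the base axis. Payload 4.7 kg.
Tool frame: the origin (TCP) lies at the very end of the fingers, on their centre line; the grasp point (between the pads) lies 19 mm behind it (ctrl.grip_point_offset is the distance from the TCP to the grasp point, in m); z points along the fingers, y is the line along which they close (so a half turn about z gives the same grasp; the last joint's range is limited). The gripper opens to 87 mm and grips with 3 to 60 N. Pads are 19 mm wide; open, the fingers measure 117 mm over their backs; the gripper's body (75 mm by 190 mm) begins 51 mm behind the grasp point.
Start: joints at [73.975, 26.849, -2.785, 87.806, 1.381, 65.374, -4.715], TCP at [0.168, -0.654, 0.184] pointing down, gripper open.
Joint ranges: [-148.3, 148.3], [-19.14, 114.17], [-79.39, 73.82], [5.75, 140.21], [-59.74, 239.74], [12.07, 113.84], [-152.46, 152.46]. Speed limits (degrees/s): [147.25, 147.25, 180, 180, 180, 180, 180].

### API

Orientations are given as [roll, pitch, yaw] about the fixed x, y, z axes, in that order (R = Rz(yaw) Ry(pitch) Rx(roll)).
In Python, from station import monitor, optics, ctrl, finder gives the robot as it stands.
- The arm moves only by the tool move_arm, never from a script. Its argument "increments" is a list of rows, each a list of 7 numbers: the turn, a rotation vector about the world's x, y, z scaled (see below), then the shift along the world's x, y, z scaled (see below), then the opening, from -1 (shut) to 1 (fully open). In form: [[rx, ry, rz, x, y, z, claw], ...]. A call has 1 to 12 rows; each row is the pose to reach, as a shift and turn from the pose commanded when the call began, turning the shorter way round; what a row does not reach only later rows make up. The controller multiplies each number of a shift by 0.5 m and each number of a turn by 360 degrees. A row lasts 1/10 s, in which the tool goes at most 50 mm and 8.59 degrees, less where a joint would pass 70% of its speed; a pose out of reach is approached as far as the arm can. A call with a number of a shift or a turn outside -1 to 1 is refused whole. A call with a gripper value outside its range is refused whole. The fingers move at their own pace and stop on an object; "squeeze" is the grip in N (left out, the last holds). Time passes only in rows, so rows that repeat a pose let the fingers close. It gives the time, the measured TCP pose, the force, the opening and the grip force at its end, in the units of the state.
- monitor.read_state(): the state, without advancing time (a new reading comes with each control period).
- optics.grab_frame(name): name is "scene" or "top" or "wrist"; returns the picture (400x640x3 uint8, red, green, blue); there is no depth.
- optics.camera_model(name): a dict with "fx", "fy", "cx", "cy" (pixels), "eye" and "attitude" of the camera in the world; the wrist camera has in their place "T_tool_cam" (4x4, takes a point from camera to tool coordinates, whose origin is the TCP and whose axes are the flange's). Camera axes: x right, y up, looking along -z (the intrinsics and any distortion apply to the point x, -y, -z); pixel columns grow to the right and rows downward; lengths in m; the calibration is good to about 2 mm. A picture is of the moment at which its call begins: read the wrist's pose just before it. camera_model takes no time and is no camera call.
- ctrl.close_job(): hands the job in; it is judged then, once.
Trained networks look in the newest picture that a camera, given by its name, has taken for a name from the list of things; names that differ only in an ending like _2 or _b are one class to them, and where a whole thing is asked for, a point or a joint stands for the part that bears it (a point fixed in the world has none). Each returns a list of dicts, best first, with "conf" (0 to 1); they miss things now and then, are a little off and sometimes report something else, mostly with a low value. They report only what shows in the picture. A call takes as long as a camera call.
- finder.cut_out(thing, camera): "pixels" (400x640 bool, what is visible of it) and "bbox" ([left, top, right, bottom] in pixels, round what is visible of it).
- finder.mark_of(thing, camera): "pixel" ([row, column] in pixels: a listed point, or the origin of a listed thing).
The state is a dict: "time_s": time; "q": joint angles; "qvel": joint speeds; "joint_efforts": joint torques, N m; "tool_pos": TCP position; "tcp_rot": TCP orientation; "force": force on the tool from outside, world axes, zero at the start; "torque": the same for the moment, N m; "finger_gap": finger opening in m; "grasp_force": force on a finger pad.
Only numpy, scipy, OpenCV 4.12 (cv2) and the standard library are available. Lean on these libraries where they do the work, as an engineer would, in place of code of your own. Each camera call takes 0.05 s, during which the arm holds its last target. There are 200 camera calls.

### The job

Change over the vacuum bed: pull the yellow vacuum lever, which is on (away from the robot), fully back to let go, then lay the finished grey plate flat on the cork mat, wholly within it. Then load every coloured flow plate onto the bed, one to a bay (any plate in any bay), white zigzag channels up (turn over those lying black side up), pushed square and flush into the bay's fence corner: a short end against the long fence, a long side against the bay's rib. When all are home push the lever fully on again, leaving the plates seated and the two bottles undisturbed.

Things in the scene. Friction and masses are not known exactly. Their poses are not given: they have to be found in the camera images.
- plate_blue: blue flow plate, rigid slab 100 x 60 x 12 mm, 0.1 kg, blue edges; one face blue with a flat white zigzag of channels, the other black with a thin blue border. Origin at the slab's centre; x along the 100 mm length, y along the width; -z axis is out of the channelled face. It starts black side up, flat on the bench. May be absent.
- plate_green: green flow plate, rigid slab 100 x 60 x 12 mm, 0.1 kg, green edges; one face green with a flat white zigzag of channels, the other black with a thin green border. Origin at the slab's centre; x along the 100 mm length, y along the width; -z axis is out of the channelled face. It starts black side up, flat on the bench. May be absent.
- plate_orange: orange flow plate, rigid slab 100 x 60 x 12 mm, 0.1 kg, orange edges; one face orange with a flat white zigzag of channels, the other black with a thin orange border. Origin at the slab's centre; x along the 100 mm length, y along the width; +z axis is out of the channelled face. It starts channelled side up, flat on the bench. May be absent.
- plate_blue_channels (a point): centre of the channelled face of plate_blue, 6 mm from the plate's origin: 6 mm above the origin when the channels face up, 6 mm below it when they face down
- plate_green_channels (a point): centre of the channelled face of plate_green, 6 mm from the plate's origin: 6 mm above the origin when the channels face up, 6 mm below it when they face down
- plate_orange_channels (a point): centre of the channelled face of plate_orange, 6 mm from the plate's origin: 6 mm above the origin when the channels face up, 6 mm below it when they face down
- plate_grey: finished plate, rigid slab 100 x 60 x 12 mm, 0.1 kg, grey with a light panel on both faces; starts flat on the bed, loose in the middle bay, short of the fence. Origin at the slab's centre, x along the 100 mm length. Either face may be up at the end.
- mat: fixed flat cork mat 90 (x) x 150 (y) x 3 mm, origin at the centre of its underside; the grey plate fits on it with its length along the mat's y
- bed: fixed vacuum bed: dark slab 170 (x) x 378 (y) x 10 mm, origin at the centre of its underside, z up. A fence 12 thick, 10 high above the slab, runs along the far (+x) edge, inner face at x = +73 mm. Three ribs 12 thick, 10 high, 75 long (x -2 to +73) meet it squarely at y = -61, +61, +183. Each bay lies on the -y side of its rib, 110 wide to the next; near side open.
- bay0 (a point): bay 0 (rightmost, -y end): point on the slab's top face (10 mm above the bench) under the centre of a plate that is flush in the corner of this bay, its 100 mm length square to the fence: 50 mm in front (-x) of the fence's inner face and 30 mm to the right (-y) of the rib's face. Axes as the bed's.
- bay1 (a point): bay 1 (middle): point on the slab's top face (10 mm above the bench) under the centre of a plate that is flush in the corner of this bay, its 100 mm length square to the fence: 50 mm in front (-x) of the fence's inner face and 30 mm to the right (-y) of the rib's face. Axes as the bed's.
- bay2 (a point): bay 2 (leftmost, +y end): point on the slab's top face (10 mm above the bench) under the centre of a plate that is flush in the corner of this bay, its 100 mm length square to the fence: 50 mm in front (-x) of the fence's inner face and 30 mm to the right (-y) of the rib's face. Axes as the bed's.
- valve (a joint): vacuum lever, rad: 0 = leaning 0.5 rad from upright to its own -x side (towards the robot), 1.0 = fully over to its own +x side (away from the robot); stays where it is left, light friction, turns with a push of a few newtons at the tip
- valve_tip (a point): centre of the yellow ball, 26 mm diameter, at the end of the lever, 80 mm from its hinge; the hinge is 22 mm above the bench over the origin of valve_base
- valve_base: grey housing block of the lever, fixed to the bench; origin at the centre of its underside; its yaw gives the lever's swing direction (own x); 70 (x) x 50 x 25 mm
- bottle_a: bystander: pale glass bottle with blue cap, 54 mm diameter, 90 mm tall, origin under its centre; leave alone
- bottle_b: bystander: pale glass bottle with blue cap, 54 mm diameter, 90 mm tall, origin under its centre; leave alone

How it is judged:
By the outcome, as a careful person would: the job done as asked, in the order asked, and still so for the second after the job is handed in, with the robot touching nothing.
Of plate_blue, plate_green, plate_orange only 2 to 3 are there at a start; the rules pass over those that are not, and their reading is None.
At some moment in a run one of plate_blue, plate_green, plate_orange may be knocked a few centimetres aside while the robot is not near it.
Once in a run the grip may slacken for a moment while it holds something.
It also fails if it takes over 210 s, if anything falls off the work surface, if the arm or the gripper's body presses on something with over 40 N, if the wrist force passes 120 N, or if a joint passes its speed limit or range.

## Working session

There is one attempt and no reset: what is moved stays moved. The work goes in short steps, Python scripts to look and compute and a tool call to move; the robot and the scene stay as the last step left them, time stands still between calls to the robot, and variables do not carry over. Pictures are saved under pics/ and viewed, at most 14 in all, crops included, and the job is handed in when it is done.

Besides the shell and the picture viewer there is one more tool, called after "Emit:" as name([rows], argument=value, ...), one row to a line, values as JSON. move_arm: Moves the arm, as the interface text tells. Its arguments: {"type":"object","properties":{"increments":{"type":"array"},"squeeze":{"type":"number"}},"required":["increments"]}

```bash
ls; mkdir -p pics; python3 - <<'E'
from station import monitor, optics, ctrl, finder
import cv2,numpy as np
for n in("scene","top"):
    im=optics.grab_frame(n); cv2.imwrite(f"pics/{n}0.png",im[:,:,::-1])
    m=optics.camera_model(n); print(n,m)
    for t in ["plate_blue","plate_green","plate_orange","plate_grey","mat","bed","valve_base","valve_tip","bottle_a"]:
        r=finder.mark_of(t,n); print(t,[(np.round(x["pixel"],1).tolist(),round(x["conf"],2)) for x in r[:3]])
print(optics.camera_model("wrist"),ctrl.grip_point_offset)
print(monitor.read_state())
E
```

```text
pics
scene {'fx': 480.2874705585218, 'fy': 480.2874705585218, 'cx': 319.1973436719307, 'cy': 199.02106565522135, 'eye': array([ 1.15662526, -0.90108119,  1.04379754]), 'attitude': array([48.55365981, -0.68576176, 32.96112797])}
plate_blue [([129.8, 358.3], 0.35), ([327.7, 262.0], 0.34), ([201.6, 344.4], 0.27)]
plate_green [([280.1, 209.6], 0.83), ([148.3, 354.2], 0.23)]
plate_orange [([281.0, 284.9], 0.65)]
plate_grey [([198.7, 339.2], 0.75)]
mat [([183.3, 292.1], 0.93)]
bed [([204.1, 341.9], 0.81)]
valve_base [([147.3, 350.9], 0.64)]
valve_tip [([127.2, 359.1], 0.45)]
bottle_a [([332.1, 259.7], 0.94), ([276.8, 355.9], 0.72), ([188.1, 293.7], 0.41)]
top {'fx': 372.0058762430897, 'fy': 372.0058762430897, 'cx': 323.2547725049546, 'cy': 197.43102163087403, 'eye': array([0.38517033, 0.00875615, 1.12728201]), 'attitude': array([ 11.83987418,  -0.25562111, -91.83678343])}
plate_blue []
plate_green [([244.3, 449.0], 0.78)]
plate_orange [([189.9, 400.2], 0.59)]
plate_grey [([207.3, 282.6], 0.96), ([147.3, 358.9], 0.34)]
mat [([264.4, 290.8], 0.62)]
bed [([202.3, 283.6], 0.84)]
valve_base [([
[... 622 characters left out ...]
0187
{'time_s': 1.0, 'q': array([73.97484313, 26.84682129, -2.78346267, 87.80405665,  1.380135  ,
       65.37338917, -4.71477069]), 'qvel': array([ 0.09307774, -0.00248148,  0.11848279, -0.02201535,  0.14239693,
       -0.0323878 , -0.03109815]), 'joint_efforts': array([ 1.46169368e-03, -5.07830286e+01, -8.02345527e-02, -2.36453140e+01,
       -6.13740622e-02,  3.11763037e-02,  7.40062603e-06]), 'tool_pos': array([ 0.16756663, -0.65391794,  0.18410889]), 'tcp_rot': array([ 1.79990900e+02, -2.72046190e-03,  1.43692328e+01]), 'force': array([-0.37205662, -0.600439  ,  0.95251432]), 'torque': array([ 0.00691909, -0.03194167, -0.02438522]), 'grasp_force': 0.0, 'finger_gap': 0.08716686357883885}
```

View both.

View pics/top0.png

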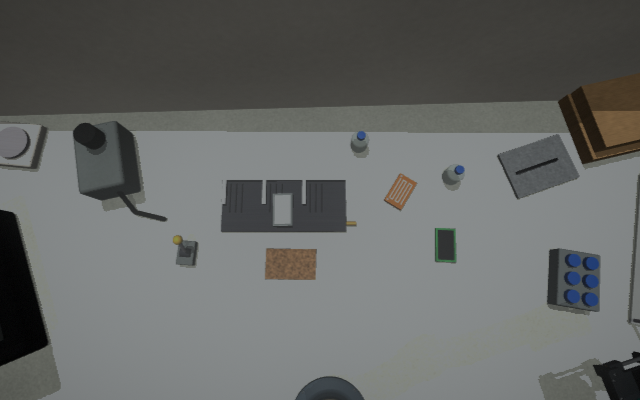

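View pics/scene0.png

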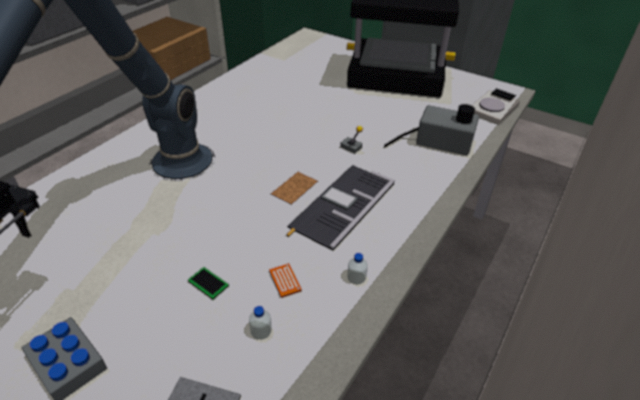

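```bash
cat > h.py <<'E'
from station import monitor, optics, ctrl, finder
import cv2,numpy as np
from scipy.spatial.transform import Rotation as R
def cam(n,st=None):
    m=optics.camera_model(n)
    if n=="wrist":
        st=st or monitor.read_state()
        T=np.eye(4);T[:3,:3]=R.from_euler('xyz',st["tcp_rot"],degrees=True).as_matrix();T[:3,3]=st["tool_pos"]
        T=T@m["T_tool_cam"]; return m,T[:3,:3],T[:3,3]
    return m,R.from_euler('xyz',m["attitude"],degrees=True).as_matrix(),m["eye"]
def p2w(c,rc,z):
    m,A,e=c; rc=np.atleast_2d(rc).astype(float)
    d=np.c_[(rc[:,1]-m["cx"])/m["fx"],-(rc[:,0]-m["cy"])/m["fy"],-np.ones(len(rc))]@A.T
    return e+d*((z-e[2])/d[:,2])[:,None]
def w2p(c,p):
    m,A,e=c; q=(np.atleast_2d(p)-e)@A
    return np.c_[m["cy"]-m["fy"]*q[:,1]/-q[:,2],m["cx"]+m["fx"]*q[:,0]/-q[:,2]]
def rect(c,mask,z):
    k,_=cv2.findContours(mask.astype(np.uint8),cv2.RETR_EXTERNAL,cv2.CHAIN_APPROX_NONE)
    k=max(k,key=len)[:,0,::-1]; w=p2w(c,k,z)[:,:2]
    (x,y),(a,b),th=cv2.minAreaRect((w*1000).astype(np.float32))
    if a<b: a,b,th=b,a,th+90
    return np.round([x,y,a,b,(th+90)%180-90],1)   # mm, deg of long axis
def rectall(n,things):
    im=optics.grab_frame(n); c=cam(n)
    for t,z in things:
        for r in finder.cut_out(t,n)[:2]:
            if r["conf"]>.3: print(t,round(r["conf"],2),r["bbox"],rect(c,r["pixels"],z))
    return im,c
E
python3 - <<'E'
from h import *
im,c=rectall("top",[("plate_green",.012),("plate_orange",.012),("plate_grey",.022),("mat",.003),("bed",.01),("valve_base",.025),("valve_tip",.09),("bottle_a",.0)])
E
```

```text
plate_green 0.93 [434.9, 228.4, 456.7, 261.8] [ 463.5 -363.   100.    60.2   -5.4]
plate_green 0.68 [220.7, 176.8, 354.9, 234.2] [604.4 104.6 407.4 171.1  88.2]
plate_orange 0.58 [386.3, 172.4, 417.2, 209.8] [ 631.2 -240.7  104.1   62.5  -34.2]
plate_grey 0.64 [272.5, 190.7, 289.7, 225.1] [585.2 121.9  98.7  60.4  -0.8]
mat 0.61 [265.7, 248.8, 313.7, 279.5] [421.7 101.2 148.3  87.9  88.2]
bed 0.91 [223.1, 174.5, 354.5, 232.5] [605.  105.5 407.7 176.3  89. ]
valve_base 0.83 [174.3, 233.6, 200.5, 266.3] [472.9 408.9  84.5  72.   -1.8]
valve_tip 0.47 [173.4, 236.3, 187.3, 253.3] [487.1 397.1  48.8  22.6  45.5]
bottle_a 0.92 [442.5, 164.8, 465.0, 188.0] [ 683.9 -415.4   77.4   54.4  -49.7]
bottle_a 0.61 [349.6, 134.2, 366.8, 152.3] [ 799.3 -123.3   72.6   53.1  -28.3]
```

Emit:
move_arm([
  [0, 0, -0.04, 0.664, 0.708, 0.132, 1],
  [0, 0, -0.04, 0.664, 0.708, 0.132, 1],
  [0, 0, -0.04, 0.664, 0.708, 0.132, 1],
  [0, 0, -0.04, 0.664, 0.708, 0.132, 1],
  [0, 0, -0.04, 0.664, 0.708, 0.132, 1],
  [0, 0, -0.04, 0.664, 0.708, 0.132, 1],
  [0, 0, -0.04, 0.664, 0.708, 0.132, 1],
  [0, 0, -0.04, 0.664, 0.708, 0.132, 1],
  [0, 0, -0.04, 0.664, 0.708, 0.132, 1],
  [0, 0, -0.04, 0.664, 0.708, 0.132, 1],
  [0, 0, -0.04, 0.664, 0.708, 0.132, 1],
  [0, 0, -0.04, 0.664, 0.708, 0.132, 1],
])

```text
time_s: 2.65
tool_pos: [0.5, -0.2992, 0.2501]
tcp_rot: [180.0, 0.0, 0.1]
force: [-0.7, -0.6, 0.1]
finger_gap: 0.0867
grasp_force: 0.0
```

```bash
python3 - <<'E'
from h import *
im,c=rectall("wrist",[("plate_green",.012),("plate_orange",.012),("bottle_a",0)])
s=monitor.read_state();print(s["tool_pos"],s["tcp_rot"],s["q"])
E
```

```text
plate_green 0.69 [344.3, 153.9, 400.5, 232.4] [ 462.3 -365.6  100.6   61.    -4.8]
plate_orange 0.67 [234.4, 7.4, 320.6, 105.9] [ 629.1 -244.4  100.4   62.9  -34.5]
bottle_a 0.87 [390.1, 0.0, 442.0, 49.2] [ 673.1 -412.6   68.4   52.8  -90. ]
[ 0.49824025 -0.30160256  0.24983672] [ 1.79972588e+02  4.47786019e-02 -2.16370104e-01] [ 36.08317601  15.84093269 -11.39849053  95.43900457   3.35773645
  69.07923832 -66.31125889]
```

Emit:
move_arm([
  [0, 0, 0, 0, 1, 0, 1],
  [0, 0, 0, 0, 1, 0, 1],
  [0, 0, 0, 0, 1, 0, 1],
  [0, 0, 0, 0, 1, 0, 1],
  [0, 0, 0, 0, 1, 0, 1],
  [0, 0, 0, 0, 1, 0, 1],
  [0, 0, 0, 0, 1, 0, 1],
  [0, 0, 0, 0, 1, 0, 1],
  [0, 0, 0, 0, 1, 0, 1],
  [0, 0, 0, 0, 1, 0, 1],
  [0, 0, 0, 0, 1, 0, 1],
  [0, 0, 0, 0, 1, 0, 1],
])

```text
time_s: 4.05
tool_pos: [0.4995, 0.2001, 0.2498]
tcp_rot: [180.0, 0.0, 0.0]
force: [0.0, -0.8, 0.4]
finger_gap: 0.087
grasp_force: 0.0
```

```bash
python3 - <<'E'
from h import *
im,c=rectall("wrist",[("plate_grey",.022),("mat",.003),("bed",.01),("valve_base",.025)])
for t,z in (("valve_base",0.0),("valve_tip",.085),("bed",0),("mat",0)):
    for r in finder.mark_of(t,"wrist")[:2]: print(t,r["conf"],r["pixel"],p2w(c,r["pixel"],z))
s=monitor.read_state();print(s["tool_pos"],s["tcp_rot"],s["q"])
cv2.imwrite("pics/w1.png",im[:,:,::-1])
E
```

```text
plate_grey 0.87 [359.8, 53.8, 416.1, 142.7] [584.6 120.2  98.8  60.9  -0.8]
mat 0.85 [340.5, 184.9, 452.2, 250.3] [425.2  98.7 151.4  87.6  88.6]
bed 0.74 [237.2, 2.6, 556.4, 151.9] [604.7 101.7 411.  172.4  88.2]
valve_base 0.86 [124.5, 164.5, 191.8, 222.6] [468.1 416.   90.6  73.1  84.5]
valve_base 0.66 [190.8, 174.5] [[0.46324357 0.40480275 0.        ]]
valve_tip 0.87 [177.6, 135.5] [[0.49772356 0.40736884 0.085     ]]
bed 0.22 [186.4, 177.2] [[0.46946872 0.40040117 0.        ]]
mat 0.69 [216.5, 395.8] [[0.4259525  0.09654672 0.        ]]
[0.4997658  0.19937103 0.25016233] [ 1.79987032e+02 -1.47068565e-02 -1.05058028e-01] [  -0.78868194   13.36109136  -30.40342198  100.15591076    7.24511327
   68.41847166 -123.29211488]
```

View pics/w1.png

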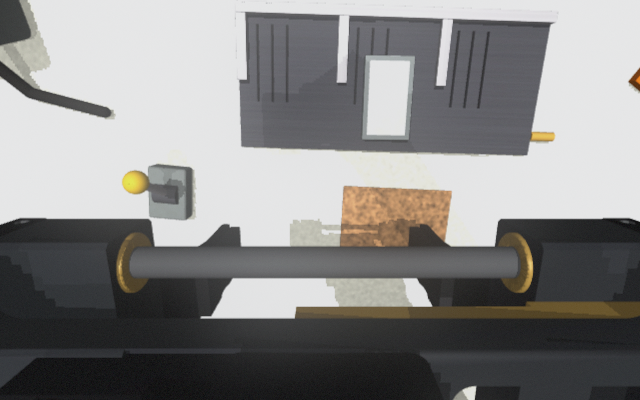

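```bash
python3 - <<'E'
from h import *
c=cam("wrist")
# note pixel rc
print("bed near L,R",p2w(c,[[147,241],[155,527]],.01)[:,:2])
print("fence top outer corners",p2w(c,[[3,238],[12,555.5]],.02)[:,:2])
print("rib near ends (L,M,R) left/right",p2w(c,[[79,238],[79,246],[82,337.5],[82,347],[86,437.5],[86,447]],.02)[:,:2])
print("base top",p2w(c,[[165,149.5],[168,191.5],[219,190],[216,149.5]],.025)[:,:2])
print("tip",p2w(c,[[182,135.5],[178,135.5]],.092))
im=optics.grab_frame("wrist")
cv2.imwrite("pics/w2.png",cv2.resize(im[0:230,110:250,::-1],None,fx=2.5,fy=2.5,interpolation=cv2.INTER_CUBIC))
for t in("bay0","bay1","bay2","valve_base","valve_tip"):
  for r in finder.mark_of(t,"wrist")[:1]: print(t,r["conf"],r["pixel"],p2w(c,r["pixel"],{"b":.01,"v":.0}[t[0]]))
E
```

```text
bed near L,R [[ 0.52425878  0.30795914]
 [ 0.51392756 -0.06874638]]
fence top outer corners [[ 0.69152262  0.2990212 ]
 [ 0.68205031 -0.07151393]]
rib near ends (L,M,R) left/right [[0.60781966 0.3042031 ]
 [0.60782159 0.29441513]
 [0.60436187 0.18246406]
 [0.60436426 0.17082394]
 [0.59972386 0.0595872 ]
 [0.59972638 0.04792209]]
base top [[0.5026519  0.42318988]
 [0.49878966 0.36957466]
 [0.43001677 0.37814688]
 [0.43417494 0.43180378]]
tip [[0.49382746 0.40547782 0.092     ]
 [0.49828146 0.40487251 0.092     ]]
bay0 0.95 [63.8, 468.7] [[0.62667581 0.01989898 0.01      ]]
bay1 0.95 [63.8, 468.7] [[0.62667581 0.01989898 0.01      ]]
bay2 0.95 [63.8, 468.7] [[0.62667581 0.01989898 0.01      ]]
valve_base 0.82 [188.1, 175.2] [[0.46680222 0.40487885 0.        ]]
valve_tip 0.8 [183.7, 133.2] [[0.47298228 0.46216525 0.        ]]
```

View pics/w2.png

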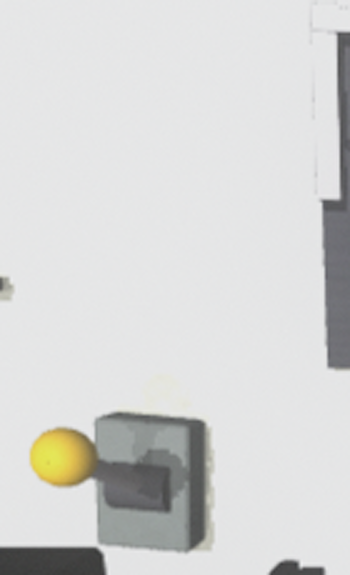

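Emit:
move_arm([
  [0, 0, 0.23, 0.006, 0.396, -0.1, 0.2],
  [0, 0, 0.23, 0.006, 0.396, -0.1, 0.2],
  [0, 0, 0.23, 0.006, 0.396, -0.1, 0.2],
  [0, 0, 0.23, 0.006, 0.396, -0.1, 0.2],
  [0, 0, 0.23, 0.006, 0.396, -0.1, 0.2],
  [0, 0, 0.23, 0.006, 0.396, -0.1, 0.2],
  [0, 0, 0.23, 0.006, 0.396, -0.1, 0.2],
  [0, 0, 0.23, 0.006, 0.396, -0.1, 0.2],
  [0, 0, 0.23, 0.006, 0.396, -0.1, 0.2],
  [0, 0, 0.23, 0.006, 0.396, -0.1, 0.2],
  [0, 0, 0.23, 0.006, 0.396, -0.1, 0.2],
])

```text
time_s: 5.9
tool_pos: [0.5027, 0.398, 0.1998]
tcp_rot: [-180.0, -0.0, 82.7]
force: [0.2, -0.2, -0.0]
finger_gap: 0.0522
grasp_force: 0.0
```

```bash
python3 - <<'E'
from h import *
im=optics.grab_frame("wrist");c=cam("wrist")
for t,z in (("valve_base",0.0),("valve_tip",.092)):
    for r in finder.mark_of(t,"wrist")[:2]: print(t,r["conf"],r["pixel"],p2w(c,r["pixel"],z))
s=monitor.read_state();print(s["tool_pos"],s["tcp_rot"],s["q"],s["finger_gap"])
print(w2p(c,s["tool_pos"]))
cv2.imwrite("pics/w3.png",im[:,:,::-1])
E
```

```text
valve_base 0.72 [166.6, 292.7] [[0.46618374 0.40628938 0.        ]]
valve_tip 0.91 [177.5, 313.3] [[0.49429615 0.40645403 0.092     ]]
[0.5026938  0.39799801 0.19998305] [1.79994262e+02 7.08384214e-03 8.26575078e+01] [ -9.08340154  30.66247521 -48.66377639  89.71933888  23.96433527
  70.57719507 -69.19443953] 0.05258375995488647
[[220.36826259 322.85097148]]
```

View pics/w3.png

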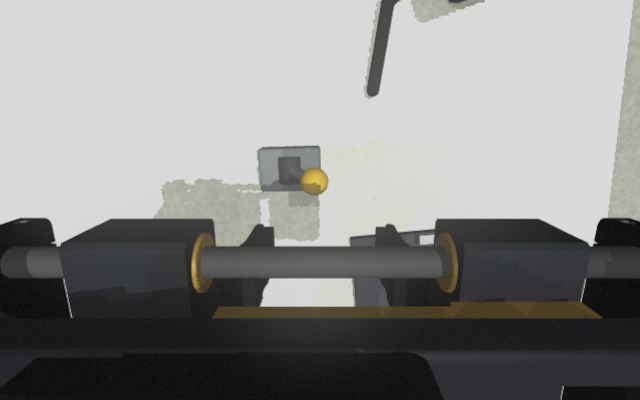

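Emit:
move_arm([
  [0, 0, 0, 0, 0.01, -0.1, 0.2],
  [0, 0, 0, 0, 0.01, -0.2, 0.2],
  [0, 0, 0, 0, 0.01, -0.25, 0.2],
  [0, 0, 0, 0, 0.01, -0.25, 0.2],
  [0, 0, 0, -0.04, 0.012, -0.25, 0.2],
  [0, 0, 0, -0.08, 0.018, -0.25, 0.2],
  [0, 0, 0, -0.11, 0.022, -0.25, 0.2],
  [0, 0, 0, -0.14, 0.026, -0.25, 0.2],
  [0, 0, 0, -0.165, 0.03, -0.25, 0.2],
  [0, 0, 0, -0.175, 0.03, -0.25, 0.2],
  [0, 0, 0, -0.175, 0.03, -0.25, 0.2],
])

```text
time_s: 7.15
tool_pos: [0.4146, 0.4133, 0.0754]
tcp_rot: [180.0, -0.0, 82.8]
force: [0.2, -0.1, -0.5]
finger_gap: 0.0526
grasp_force: 0.0
```

Push further in small steps watching the force.

Emit:
move_arm([
  [0, 0, 0, -0.01, 0, 0, 0.2],
  [0, 0, 0, -0.018, 0, 0, 0.2],
  [0, 0, 0, -0.018, 0, 0, 0.2],
])

```text
time_s: 7.45
tool_pos: [0.4057, 0.413, 0.075]
tcp_rot: [-180.0, 0.0, 82.8]
force: [0.7, -0.2, -0.4]
finger_gap: 0.0523
grasp_force: 0.0
```

```bash
python3 - <<'E'
from h import *
im=optics.grab_frame("wrist");c=cam("wrist")
for t,z in (("valve_base",0.0),("valve_tip",.092)):
    for r in finder.mark_of(t,"wrist")[:1]: print(t,r["conf"],r["pixel"],p2w(c,r["pixel"],z))
print(monitor.read_state()["force"])
E
```

```text
valve_base 0.83 [191.8, 395.6] [[0.4670724 0.4065267 0.       ]]
valve_tip 0.66 [227.9, 479.4] [[0.496236   0.40262701 0.092     ]]
[ 0.40715604  1.36593306 -0.04513998]
```

```bash
python3 - <<'E'
from h import *
im=optics.grab_frame("wrist")
im2=optics.grab_frame("top")
a=np.hstack([im[100:400,180:580],cv2.resize(im2[210:290,130:230],(400,300),interpolation=cv2.INTER_CUBIC)])
cv2.imwrite("pics/w4.png",a[:,:,::-1])
E
```

```text
(no output)
```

View pics/w4.png

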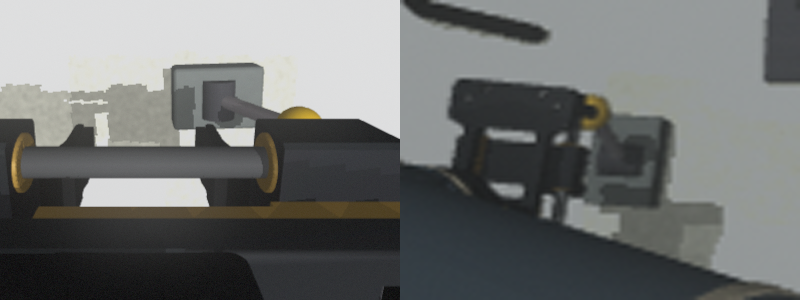

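Emit:
move_arm([
  [0, 0, 0, 0, 0, 0.1, 0.2],
  [0, 0, 0, 0, 0, 0.15, 0.2],
  [0, 0, 0, 0.09, -0.01, 0.15, 0.2],
  [0, 0, 0, 0.18, -0.018, 0.15, 0.2],
  [0, 0, 0, 0.18, -0.018, 0.15, 0.2],
  [0, 0, 0, 0.18, -0.018, 0.08, 0.2],
  [0, 0, 0, 0.18, -0.018, 0, 0.2],
  [0, 0, 0, 0.18, -0.018, -0.02, 0.2],
  [0, 0, 0, 0.18, -0.018, -0.02, 0.2],
])

```text
time_s: 8.6
tool_pos: [0.495, 0.4032, 0.0635]
tcp_rot: [-179.9, 0.1, 82.8]
force: [0.0, -0.6, 0.7]
finger_gap: 0.0521
grasp_force: 0.0
```

```bash
python3 - <<'E'
from h import *
im=optics.grab_frame("wrist")
im2=optics.grab_frame("scene")
a=np.hstack([im[100:400,180:580],cv2.resize(im2[100:175,310:410],(400,300),interpolation=cv2.INTER_CUBIC)])
cv2.imwrite("pics/w5.png",a[:,:,::-1])
E
```

```text
(no output)
```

View pics/w5.png

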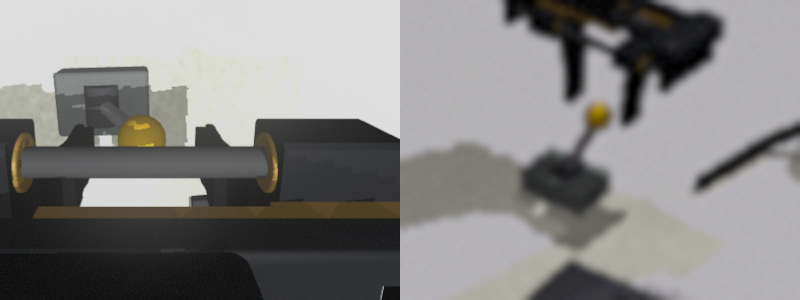

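```bash
python3 - <<'E'
from h import *
c=cam("wrist");s=monitor.read_state();print(s["tool_pos"],w2p(c,s["tool_pos"]),p2w(c,[[240,322]],.092),c[2])
cs=cam("scene")
print("tcp in scene crop", [((w2p(cs,p)-[100,310])*4)[0][::-1] for p in (s["tool_pos"],[.495,.404,.092],[.504,.398,.092],[.504,.38,.092],[.466,.404,.025])])
# triangulate ball: rays scene px, wrist views
def ray(c,rc):
    a=p2w(c,rc,.0)[0];b=p2w(c,rc,.1)[0];d=b-a;return a,d/np.linalg.norm(d)
rays=[ray(cs,[100+116/4,310+598/4]),ray(c,[240,322])]
A=sum(np.eye(3)-np.outer(d,d) for a,d in rays);B=sum((np.eye(3)-np.outer(d,d))@a for a,d in rays)
print(np.linalg.solve(A,B))
E
```

```text
[0.49648558 0.40530434 0.06661815] [[220.26595034 322.85465679]] [[0.4956507  0.40196896 0.092     ]] [0.5049625  0.46884473 0.26697351]
tcp in scene crop [array([197.18469791, 142.58288631]), array([196.92760904, 119.04070951]), array([202.42332029, 125.25249828]), array([192.48500334, 134.6179812 ]), array([164.72629594, 170.50983906])]
[0.66103375 0.47031739 0.18254729]
```

Emit:
move_arm([
  [0, 0, 0, 0, 0, -0.05, 0.2],
  [0, 0, 0, 0, 0, -0.05, 0.2],
  [0, 0, 0, -0.04, 0.004, -0.05, 0.2],
  [0, 0, 0, -0.08, 0.008, -0.05, 0.2],
  [0, 0, 0, -0.08, 0.008, -0.05, 0.2],
])

```text
time_s: 9.2
tool_pos: [0.4541, 0.4101, 0.0426]
tcp_rot: [179.9, -0.1, 83.0]
force: [-0.0, 0.8, -0.3]
finger_gap: 0.0521
grasp_force: 0.0
```

```bash
python3 - <<'E'
from h import *
im=optics.grab_frame("wrist");c=cam("wrist")
im2=optics.grab_frame("scene")
s=monitor.read_state()
cs=cam("scene");print(((w2p(cs,s["tool_pos"])-[90,320])*[5,5])[0][::-1],s["tool_pos"],s["force"])
a=np.hstack([im[100:400,180:580],cv2.resize(im2[90:150,320:400],(400,300),interpolation=cv2.INTER_CUBIC)])
cv2.imwrite("pics/w6.png",a[:,:,::-1])
E
```

```text
[150.09605834 237.34241973] [0.45711651 0.40889988 0.04176405] [ 0.21503821  0.74396054 -0.58445196]
```

View pics/w6.png

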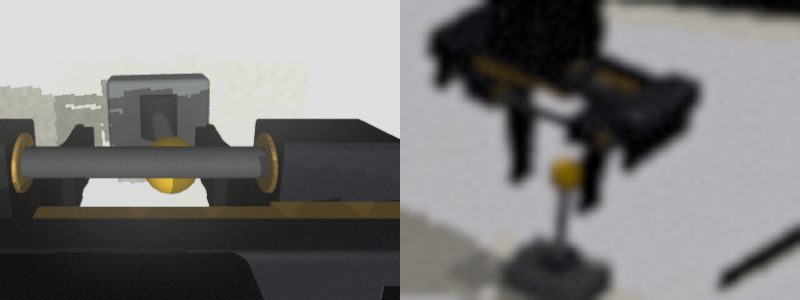

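Emit:
move_arm([
  [0, 0, 0, -0.03, 0.003, 0, 0.2],
  [0, 0, 0, -0.06, 0.006, 0, 0.2],
  [0, 0, 0, -0.08, 0.009, 0, 0.2],
  [0, 0, 0, -0.085, 0.009, 0, 0.2],
  [0, 0, 0, -0.09, 0.009, 0, 0.2],
  [0, 0, 0, -0.09, 0.009, 0, 0.2],
])

```text
time_s: 9.9
tool_pos: [0.4121, 0.4129, 0.0402]
tcp_rot: [179.9, -0.1, 82.7]
force: [2.1, 1.5, -1.6]
finger_gap: 0.0525
grasp_force: 1.5
```

Emit:
move_arm([
  [0, 0, 0, -0.006, 0, 0, 0.2],
  [0, 0, 0, -0.012, 0, 0, 0.2],
  [0, 0, 0, -0.012, 0, 0, 0.2],
])

```text
time_s: 10.2
tool_pos: [0.4119, 0.413, 0.0402]
tcp_rot: [179.5, -0.3, 82.6]
force: [14.1, 3.6, -9.3]
finger_gap: 0.0523
grasp_force: 6.9
```

Emit:
move_arm([
  [0, 0, 0, 0.03, 0, 0, 0.2],
  [0, 0, 0, 0.03, 0, 0.1, 0.2],
  [0, 0, 0, 0.03, 0, 0.2, 0.2],
  [0, 0, 0.02, 0.03, 0, 0.3, 0.2],
  [0, 0, 0.268, 0.12, -0.1, 0.32, 1],
  [0, 0, 0.268, 0.2, -0.2, 0.32, 1],
  [0, 0, 0.268, 0.324, -0.585, 0.32, 1],
  [0, 0, 0.268, 0.324, -0.585, 0.32, 1],
  [0, 0, 0.268, 0.324, -0.585, 0.32, 1],
  [0, 0, 0.268, 0.324, -0.585, 0.32, 1],
  [0, 0, 0.268, 0.324, -0.585, 0.32, 1],
  [0, 0, 0.268, 0.324, -0.585, 0.32, 1],
])

```text
time_s: 11.4
tool_pos: [0.5689, 0.1133, 0.1989]
tcp_rot: [-179.8, -0.1, 158.3]
force: [-0.2, 1.1, -0.3]
finger_gap: 0.0867
grasp_force: 0.0
```

```bash
python3 - <<'E'
from h import *
s=monitor.read_state();print(s["tool_pos"],s["tcp_rot"],s["q"],s["finger_gap"])
im=optics.grab_frame("wrist");c=cam("wrist")
for t,z in (("valve_base",0.0),("valve_tip",.092)):
    for r in finder.mark_of(t,"wrist")[:1]: print(t,r["conf"],r["pixel"],p2w(c,r["pixel"],z))
for t in ("plate_grey","mat"):
    for r in finder.cut_out(t,"wrist")[:1]: print(t,r["conf"],r["bbox"],rect(c,r["pixels"],.022 if t!="mat" else .003))
E
```

```text
[0.56893719 0.11326947 0.19886802] [-1.79844109e+02 -1.11257145e-01  1.58297311e+02] [ 32.2777519   33.30388491 -69.17376367  97.43452057  32.52773986
  72.62690016  24.15103152] 0.08674556862125894
plate_grey 0.71 [298.4, 129.4, 376.1, 228.8] [5.829e+02 1.261e+02 1.007e+02 6.070e+01 2.000e-01]
mat 0.65 [189.5, 0.0, 343.4, 117.2] [421.7 103.4 150.6  90.5  87.7]
```

Emit:
move_arm([
  [0, 0, -0.25, 0.006, 0.018, -0.12, 1],
  [0, 0, -0.25, 0.006, 0.018, -0.12, 1],
  [0, 0, -0.25, 0.006, 0.018, -0.12, 1],
  [0, 0, -0.25, 0.006, 0.018, -0.12, 1],
  [0, 0, -0.25, 0.006, 0.018, -0.12, 1],
  [0, 0, -0.25, 0.006, 0.018, -0.12, 1],
  [0, 0, -0.25, 0.006, 0.018, -0.12, 1],
  [0, 0, -0.25, 0.006, 0.018, -0.12, 1],
  [0, 0, -0.25, 0.006, 0.018, -0.12, 1],
  [0, 0, -0.25, 0.006, 0.018, -0.12, 1],
  [0, 0, -0.25, 0.006, 0.018, -0.12, 1],
  [0, 0, -0.25, 0.006, 0.018, -0.12, 1],
])

```text
time_s: 12.85
tool_pos: [0.5695, 0.1307, 0.1407]
tcp_rot: [179.9, -0.0, 68.6]
force: [-0.6, -0.5, -0.4]
finger_gap: 0.0872
grasp_force: 0.0
```

Emit:
move_arm([
  [0, 0, -0.192, 0, 0, 0, 1],
  [0, 0, -0.192, 0, 0, 0, 1],
  [0, 0, -0.192, 0, 0, 0, 1],
  [0, 0, -0.192, 0, 0, 0, 1],
  [0, 0, -0.192, 0, 0, 0, 1],
  [0, 0, -0.192, 0, 0, 0, 1],
  [0, 0, -0.192, 0, 0, 0, 1],
  [0, 0, -0.192, 0, 0, 0, 1],
  [0, 0, -0.192, 0, 0, 0, 1],
  [0, 0, -0.192, 0, 0, 0, 1],
])

```text
time_s: 13.85
tool_pos: [0.5698, 0.13, 0.1403]
tcp_rot: [-180.0, -0.0, -0.3]
force: [-0.8, 0.1, -0.5]
finger_gap: 0.0871
grasp_force: 0.0
```

```bash
python3 - <<'E'
from h import *
s=monitor.read_state();print(s["tool_pos"],s["tcp_rot"],s["q"],s["finger_gap"])
im=optics.grab_frame("wrist");c=cam("wrist")
for t,z in (("valve_base",0.0),("valve_tip",.092)):
    for r in finder.mark_of(t,"wrist")[:1]: print(t,r["conf"],r["pixel"],p2w(c,r["pixel"],z))
for t in ("plate_grey","mat"):
    for r in finder.cut_out(t,"wrist")[:1]: print(t,r["conf"],r["bbox"],rect(c,r["pixels"],.022 if t!="mat" else .003))
E
```

```text
[0.56975465 0.1299803  0.14025568] [-1.79999377e+02 -8.69259217e-03 -2.86881604e-01] [   5.41569847   23.62542852  -29.28400693  102.05743773   13.40237162
   57.76924758 -119.30611027] 0.08711539669706277
plate_grey 0.67 [303.3, 113.5, 366.3, 221.5] [585.  120.8 100.3  59.5  -0.9]
mat 0.65 [284.6, 277.5, 417.4, 319.9] [434.9  99.6 150.6  49.1 -89.2]
```

Emit:
move_arm([
  [0, 0, -0.0015, 0.004, -0.018, -0.08, 1],
  [0, 0, -0.0015, 0.004, -0.018, -0.16, 1],
  [0, 0, -0.0015, 0.004, -0.018, -0.2, 1],
  [0, 0, -0.0015, 0.004, -0.018, -0.23, 1],
  [0, 0, -0.0015, 0.004, -0.018, -0.25, 1],
  [0, 0, -0.0015, 0.004, -0.018, -0.25, 1],
])

```text
time_s: 14.7
tool_pos: [0.5716, 0.1201, 0.0143]
tcp_rot: [180.0, 0.1, -1.1]
force: [0.3, -0.5, 0.3]
finger_gap: 0.0869
grasp_force: 0.0
```

```bash
python3 - <<'E'
from h import *
im=optics.grab_frame("wrist");c=cam("wrist")
im2=optics.grab_frame("scene")
s=monitor.read_state()
cs=cam("scene");t=s["tool_pos"]
o=[160,290]
for p in(t,t+[0,0,.035]): print(((w2p(cs,p)-o)*5)[0][::-1])
print(t,s["force"],s["tcp_rot"])
a=np.hstack([im[50:350,120:520],cv2.resize(im2[o[0]:o[0]+60,o[1]:o[1]+80],(400,300),interpolation=cv2.INTER_CUBIC)])
cv2.imwrite("pics/w7.png",a[:,:,::-1])
E
```

```text
[228.61676263 185.00448562]
[230.51509573 143.89847262]
[0.57288313 0.12050867 0.0159037 ] [ 0.83956183 -0.16543478  0.40288858] [-1.79972577e+02 -9.18748821e-02 -1.08256400e+00]
```

View pics/w7.png

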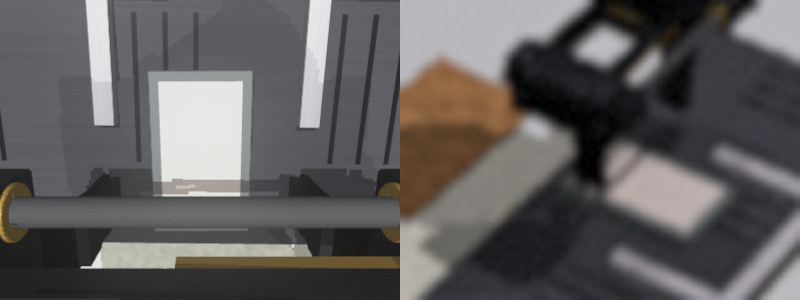

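Emit:
move_arm([
  [0, 0, 0, 0, 0, -0.01, 1],
  [0, 0, 0, 0, 0, -0.01, 1],
  [0, 0, 0, 0, 0, -0.01, 1],
])

```text
time_s: 15.1
tool_pos: [0.5723, 0.1201, 0.0105]
tcp_rot: [180.0, -0.0, -1.1]
force: [0.4, 0.4, -0.3]
finger_gap: 0.087
grasp_force: 0.0
```

Emit:
move_arm([
  [0, 0, 0, 0, 0, -0.01, 1],
  [0, 0, 0, 0, 0, -0.02, 1],
  [0, 0, 0, 0, 0, -0.02, 1],
])

```text
time_s: 15.4
tool_pos: [0.5713, 0.1198, -0.0009]
tcp_rot: [180.0, 0.1, -1.1]
force: [0.3, -0.3, -0.1]
finger_gap: 0.087
grasp_force: 0.0
```

Emit:
move_arm([
  [0, 0, 0, 0, 0, -0.01, 1],
  [0, 0, 0, 0, 0, -0.02, 1],
  [0, 0, 0, 0, 0, -0.02, 1],
])

```text
time_s: 15.7
tool_pos: [0.5714, 0.1199, -0.0109]
tcp_rot: [180.0, 0.1, -1.1]
force: [0.4, -0.1, 0.0]
finger_gap: 0.0871
grasp_force: 0.0
```

Emit:
move_arm([
  [0, 0, 0, 0, 0, -0.01, 1],
  [0, 0, 0, 0, 0, -0.01, 1],
  [0, 0, 0, 0, 0, -0.01, 1],
])

```text
time_s: 16.0
tool_pos: [0.572, 0.1201, -0.0151]
tcp_rot: [180.0, 0.0, -1.1]
force: [-0.0, -0.3, -1.2]
finger_gap: 0.0867
grasp_force: 0.0
```

Emit:
move_arm([
  [0, 0, 0, 0, 0, -0.008, 1],
  [0, 0, 0, 0, 0, -0.008, 1],
  [0, 0, 0, 0, 0, -0.008, 1],
])

```text
time_s: 16.3
tool_pos: [0.572, 0.1201, -0.019]
tcp_rot: [180.0, 0.0, -1.1]
force: [0.3, -0.2, 0.0]
finger_gap: 0.0868
grasp_force: 0.0
```

Emit:
move_arm([
  [0, 0, 0, 0, 0, -0.008, 1],
  [0, 0, 0, 0, 0, -0.008, 1],
  [0, 0, 0, 0, 0, -0.008, 1],
])

```text
time_s: 16.6
tool_pos: [0.5719, 0.1201, -0.0231]
tcp_rot: [180.0, 0.0, -1.1]
force: [-0.0, -0.6, -0.0]
finger_gap: 0.0867
grasp_force: 0.0
```

Emit:
move_arm([
  [0, 0, 0, 0, 0, -0.004, 1],
  [0, 0, 0, 0, 0, -0.008, 1],
  [0, 0, 0, 0, 0, -0.008, 1],
])

```text
time_s: 16.9
tool_pos: [0.5718, 0.12, -0.0273]
tcp_rot: [180.0, 0.0, -1.1]
force: [1.1, 0.2, 0.6]
finger_gap: 0.0872
grasp_force: 0.0
```

Emit:
move_arm([
  [0, 0, 0, 0, 0, -0.004, 1],
  [0, 0, 0, 0, 0, -0.004, 1],
  [0, 0, 0, 0, 0, -0.004, 1],
])

```text
time_s: 17.2
tool_pos: [0.5722, 0.1202, -0.028]
tcp_rot: [180.0, -0.0, -1.1]
force: [-2.2, -0.6, 6.9]
finger_gap: 0.0869
grasp_force: 3.3
```

Emit:
move_arm([
  [0, 0, 0, 0, 0, 0.005, 1],
  [0, 0, 0, 0, 0, 0.005, -1],
  [0, 0, 0, 0, 0, 0.005, -1],
  [0, 0, 0, 0, 0, 0.005, -1],
  [0, 0, 0, 0, 0, 0.005, -1],
  [0, 0, 0, 0, 0, 0.005, -1],
  [0, 0, 0, 0, 0, 0.005, -1],
], squeeze=30)

```text
time_s: 17.9
tool_pos: [0.5719, 0.1201, -0.0266]
tcp_rot: [180.0, 0.0, -1.1]
force: [0.1, -0.6, -0.8]
finger_gap: 0.0598
grasp_force: 30.0
```

Emit:
move_arm([
  [0, 0, 0, 0, 0, 0.03, -1],
  [0, 0, 0, 0, 0, 0.06, -1],
  [0, 0, 0, 0, 0, 0.1, -1],
  [0, 0, 0, 0, 0, 0.1, -1],
])

```text
time_s: 18.3
tool_pos: [0.5749, 0.1211, 0.0275]
tcp_rot: [-179.9, -0.4, -1.1]
force: [1.0, 0.6, -1.3]
finger_gap: 0.0595
grasp_force: 30.0
```

Emit:
move_arm([
  [0, 0, 0.248, -0.1, 0, 0, -1],
  [0, 0, 0.248, -0.2, -0.03, 0, -1],
  [0, 0, 0.248, -0.296, -0.069, 0, -1],
  [0, 0, 0.248, -0.296, -0.069, 0, -1],
  [0, 0, 0.248, -0.296, -0.069, 0, -1],
  [0, 0, 0.248, -0.296, -0.069, 0, -1],
  [0, 0, 0.248, -0.296, -0.069, 0, -1],
  [0, 0, 0.248, -0.296, -0.069, 0, -1],
  [0, 0, 0.248, -0.296, -0.069, 0, -1],
  [0, 0, 0.248, -0.296, -0.069, 0, -1],
  [0, 0, 0.248, -0.296, -0.069, 0, -1],
  [0, 0, 0.248, -0.296, -0.069, 0, -1],
])

```text
time_s: 19.5
tool_pos: [0.424, 0.0854, 0.0236]
tcp_rot: [180.0, -0.0, 88.2]
force: [-0.1, 0.0, -0.4]
finger_gap: 0.0598
grasp_force: 30.0
```

```bash
python3 - <<'E'
from h import *
s=monitor.read_state();print(s["tool_pos"],s["tcp_rot"],s["q"],s["finger_gap"])
im=optics.grab_frame("wrist");c=cam("wrist")
for t in ("plate_grey","mat","valve_base"):
    for r in finder.cut_out(t,"wrist")[:1]: print(t,r["conf"],r["bbox"],rect(c,r["pixels"],.07 if t!="mat" else .003))
E
```

```text
[0.4240247  0.08543071 0.0235738 ] [ 1.79998560e+02 -1.27495134e-02  8.81526003e+01] [ 24.94807464  26.356387   -50.83628669 126.08980509  31.61549444
  41.01736357 -49.53843371] 0.059763732078364065
plate_grey 0.59 [256.3, 119.0, 389.8, 307.1] [425.5 116.8  60.8  59.7  -1.6]
mat 0.7 [251.2, 68.2, 389.9, 291.0] [423.2 124.4 101.   89.8  87.2]
```

Emit:
move_arm([
  [0, 0, 0, 0, 0, -0.05, -1],
  [0, 0, 0, 0, 0, -0.09, -1],
  [0, 0, 0, 0, 0, -0.113, -1],
  [0, 0, 0, 0, 0, -0.113, -1],
  [0, 0, 0, 0, 0, -0.113, 0.6],
  [0, 0, 0, 0, 0, -0.113, 0.6],
  [0, 0, 0, 0, 0, -0.113, 0.6],
  [0, 0, 0, 0, 0, -0.113, 0.6],
  [0, 0, 0, 0, 0, -0.05, 0.8],
  [0, 0, 0, 0, 0, 0.1, 1],
  [0, 0, 0, 0, 0, 0.2, 1],
  [0, 0, 0, 0, 0, 0.3, 1],
])

```text
time_s: 20.9
tool_pos: [0.4235, 0.0858, 0.1503]
tcp_rot: [-180.0, -0.0, 88.2]
force: [0.5, -1.8, -0.9]
finger_gap: 0.0862
grasp_force: 0.0
```

```bash
python3 - <<'E'
from h import *
s=monitor.read_state();print(s["tool_pos"],s["tcp_rot"],s["q"],s["finger_gap"])
im=optics.grab_frame("wrist");c=cam("wrist")
for n in("wrist","top"):
  if n=="top": optics.grab_frame(n); c=cam(n)
  for t in ("plate_grey","mat","plate_green","plate_orange"):
    for r in finder.cut_out(t,n)[:1]: print(n,t,r["conf"],r["bbox"],rect(c,r["pixels"],.012 if t!="mat" else .003))
E
```

```text
[0.42345201 0.08575375 0.15028582] [-1.79955953e+02 -1.15077271e-02  8.82228350e+01] [ 37.96243894  14.80486199 -62.28080361 118.86592123  15.94963876
  55.22210668 -34.5582375 ] 0.08619078022135115
wrist plate_grey 0.91 [293.2, 115.2, 358.9, 216.7] [432.2  97.6 103.3  63.1  88.1]
wrist mat 0.91 [278.6, 83.6, 368.9, 236.2] [429.9 101.6 152.3  91.4  87.5]
wrist plate_green 0.5 [405.9, 1.4, 622.0, 306.0] [618.5 127.9 247.9 185.5  88.4]
top plate_grey 0.29 [170.0, 253.6, 183.9, 269.8] [440.5 432.5  53.8  28.  -44.9]
top mat 0.54 [442.7, 166.4, 464.9, 184.9] [ 683.9 -413.7   77.2   52.2  -49.7]
top plate_green 0.92 [439.0, 227.5, 455.8, 261.8] [ 463.7 -361.4   99.    59.3   -3.9]
top plate_orange 0.64 [384.8, 170.5, 416.9, 209.9] [ 631.6 -241.2  101.1   59.9  -33.7]
```

Emit:
move_arm([
  [0, 0, -0.34, 0.35, -0.616, 0, 1],
  [0, 0, -0.34, 0.35, -0.616, 0, 1],
  [0, 0, -0.34, 0.35, -0.616, 0, 1],
  [0, 0, -0.34, 0.35, -0.616, 0, 1],
  [0, 0, -0.34, 0.35, -0.616, 0, 1],
  [0, 0, -0.34, 0.35, -0.616, 0, 1],
  [0, 0, -0.34, 0.35, -0.616, 0, 1],
  [0, 0, -0.34, 0.35, -0.616, 0, 1],
  [0, 0, -0.34, 0.35, -0.616, 0, 1],
  [0, 0, -0.34, 0.35, -0.616, 0, 1],
  [0, 0, -0.34, 0.35, -0.616, 0, 1],
  [0, 0, -0.34, 0.35, -0.616, 0, 1],
])

```text
time_s: 22.6
tool_pos: [0.5987, -0.2218, 0.147]
tcp_rot: [-180.0, 0.1, -15.3]
force: [0.0, -0.6, 0.0]
finger_gap: 0.0871
grasp_force: 0.0
```

Emit:
move_arm([
  [0, 0, -0.045, 0, 0, 0, 1],
  [0, 0, -0.055, 0, 0, 0, 1],
  [0, 0, -0.055, 0, 0, 0, 1],
])

```text
time_s: 22.9
tool_pos: [0.5987, -0.2218, 0.1471]
tcp_rot: [179.9, 0.1, -34.9]
force: [0.8, -0.2, -0.2]
finger_gap: 0.0874
grasp_force: 0.0
```

```bash
python3 - <<'E'
from h import *
s=monitor.read_state();print(s["tool_pos"],s["tcp_rot"],s["q"],s["finger_gap"])
im=optics.grab_frame("wrist");c=cam("wrist")
for t in ("plate_orange","plate_green"):
    for r in finder.cut_out(t,"wrist")[:1]:
        x=rect(c,r["pixels"],.012);a=np.radians(x[4]);print(t,r["conf"],r["bbox"],x,"grip",x[:2]-36*np.r_[np.cos(a),np.sin(a)])
E
```

```text
[ 0.59871232 -0.22178329  0.14714323] [ 1.79944940e+02  1.24681810e-01 -3.49057056e+01] [  32.84292833   27.14912637  -22.69950876   94.38869804   11.62549744
   60.93850304 -118.20985517] 0.0873798713941204
plate_orange 0.61 [286.6, 88.9, 351.3, 191.1] [ 631.3 -241.3   99.6   60.3  -34.3] grip [ 601.5604614  -221.01306224]
plate_green 0.39 [130.0, 195.2, 270.3, 318.5] [650.7 -55.8  66.1  47.   -0.8] grip [614.70350914 -55.29736151]
```

Emit:
move_arm([
  [0, 0, 0.0017, 0.006, 0.002, -0.1, 1],
  [0, 0, 0.0017, 0.006, 0.002, -0.2, 1],
  [0, 0, 0.0017, 0.006, 0.002, -0.28, 1],
  [0, 0, 0.0017, 0.006, 0.002, -0.33, 1],
  [0, 0, 0.0017, 0.006, 0.002, -0.363, 1],
  [0, 0, 0.0017, 0.006, 0.002, -0.363, 1],
  [0, 0, 0.0017, 0.006, 0.002, -0.363, -1],
  [0, 0, 0.0017, 0.006, 0.002, -0.363, -1],
  [0, 0, 0.0017, 0.006, 0.002, -0.363, -1],
  [0, 0, 0.0017, 0.006, 0.002, -0.363, -1],
  [0, 0, 0.0017, 0.006, 0.002, -0.363, -1],
  [0, 0, 0.0017, 0.006, 0.002, -0.363, -1],
], squeeze=40)

```text
time_s: 24.25
tool_pos: [0.6026, -0.2217, -0.0319]
tcp_rot: [-180.0, -0.1, -34.1]
force: [-1.4, -0.1, 5.5]
finger_gap: 0.0594
grasp_force: 40.0
```

Emit:
move_arm([
  [0, 0, 0, 0, 0, 0.04, -1],
  [0, 0, 0, 0, 0, 0.09, -1],
  [0, 0, 0, 0, 0, 0.13, -1],
  [0, 0, 0, 0, 0, 0.13, -1],
])

```text
time_s: 24.65
tool_pos: [0.6043, -0.2219, 0.0347]
tcp_rot: [-179.9, -0.3, -34.1]
force: [0.3, -0.2, -0.6]
finger_gap: 0.0595
grasp_force: 40.0
```

Emit:
move_arm([
  [0, 0, 0.0906, -0.02, 0.1, 0, -1],
  [0, 0, 0.0906, -0.045, 0.2, 0, -1],
  [0, 0, 0.0906, -0.045, 0.3, 0, -1],
  [0, 0, 0.0906, -0.045, 0.4, 0, -1],
  [0, 0, 0.0906, -0.045, 0.471, 0, -1],
  [0, 0, 0.0906, -0.045, 0.471, 0, -1],
  [0, 0, 0.0906, -0.045, 0.471, 0, -1],
])

```text
time_s: 25.35
tool_pos: [0.5786, 0.0149, 0.0309]
tcp_rot: [180.0, 0.1, -1.4]
force: [0.1, -0.2, -0.5]
finger_gap: 0.0592
grasp_force: 40.0
```

```bash
python3 - <<'E'
from h import *
s=monitor.read_state();print(s["tool_pos"],s["tcp_rot"],s["q"],s["finger_gap"])
im=optics.grab_frame("wrist");c=cam("wrist")
for t in ("plate_orange",):
    for r in finder.cut_out(t,"wrist")[:1]: print(t,r["conf"],r["bbox"],rect(c,r["pixels"],.075))
for t in("bay0",):
  for r in finder.mark_of(t,"wrist"): print(t,r["conf"],r["pixel"],p2w(c,r["pixel"],.01))
cv2.imwrite("pics/w8.png",im[:,:,::-1])
E
```

```text
[0.57861577 0.01494073 0.03089341] [ 1.79985459e+02  1.14816376e-01 -1.38083433e+00] [  17.29977744   31.59075587  -30.62863716  107.72845182   21.5478092
   46.57905229 -116.06170672] 0.05924770154225359
plate_orange 0.66 [256.0, 72.8, 392.4, 246.8] [621.7  10.9  82.6  60.   -1.4]
bay0 0.75 [147.8, 129.2] [[0.62656176 0.13957091 0.01      ]]
```

View pics/w8.png

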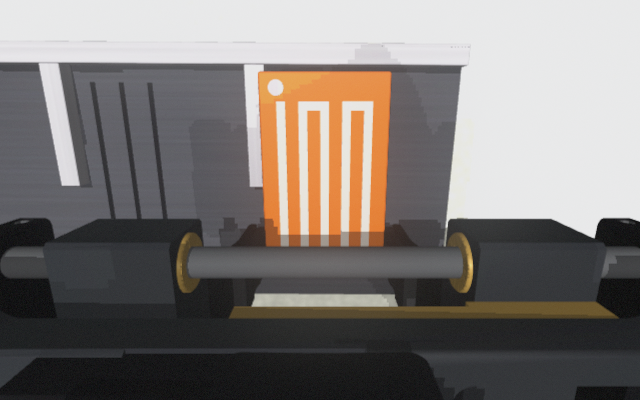

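```bash
python3 - <<'E'
from h import *
c=cam("wrist")
print("fence inner top",p2w(c,[[65,350],[66,420]],.02)[:,:2]); print("fence outer",p2w(c,[[45,350],[46,460]],.02)[:,:2])
print("rib0 left edge far/near",p2w(c,[[66,245.5],[187,250]],.02)[:,:2]);print("rib1 L/R",p2w(c,[[186,62],[186,77],[66,40],[66,57]],.02)[:,:2])
print("slab right edge",p2w(c,[[66,461],[215,449]],.01)[:,:2])
E
```

```text
fence inner top [[ 0.67319922 -0.00699213]
 [ 0.67150034 -0.04862272]]
fence outer [[ 0.68420509 -0.00708758]
 [ 0.68189339 -0.07163014]]
rib0 left edge far/near [[0.67434398 0.05516833]
 [0.60075803 0.05847672]]
rib1 L/R [[0.60475638 0.18020322]
 [0.60449016 0.17048672]
 [0.67769279 0.17739736]
 [0.67741576 0.16728598]]
slab right edge [[ 0.67203474 -0.07689497]
 [ 0.57503407 -0.07554907]]
```

Emit:
move_arm([
  [0, 0, 0, 0, 0, -0.05, -1],
  [0, 0, 0, 0, 0, -0.09, -1],
  [0, 0, 0, 0, 0, -0.104, -1],
  [0, 0, 0, 0, 0, -0.104, -1],
  [0, 0, 0, 0, 0.004, -0.104, -1],
  [0, 0, 0, 0, 0.008, -0.104, -1],
  [0, 0, 0, 0, 0.008, -0.104, -1],
])

```text
time_s: 26.2
tool_pos: [0.5801, 0.0186, -0.0193]
tcp_rot: [-180.0, -0.1, -1.5]
force: [-0.5, -0.6, -1.1]
finger_gap: 0.0594
grasp_force: 40.0
```

Emit:
move_arm([
  [0, 0, 0, 0, 0.002, 0, -1],
  [0, 0, 0, 0, 0.005, 0, -1],
  [0, 0, 0, 0, 0.005, 0, -1],
])

```text
time_s: 26.5
tool_pos: [0.5796, 0.021, -0.0198]
tcp_rot: [-180.0, -0.0, -1.5]
force: [-0.0, -0.2, -0.1]
finger_gap: 0.0594
grasp_force: 40.0
```

Emit:
move_arm([
  [0, 0, 0, 0, 0.003, -0.002, -1],
  [0, 0, 0, 0, 0.006, -0.004, -1],
  [0, 0, 0, 0, 0.006, -0.004, -1],
])

```text
time_s: 26.8
tool_pos: [0.5796, 0.0218, -0.022]
tcp_rot: [179.9, 0.0, -1.6]
force: [0.1, -4.4, 0.9]
finger_gap: 0.0592
grasp_force: 40.0
```

Emit:
move_arm([
  [0, 0, 0, 0.005, 0, 0, -1],
  [0, 0, 0, 0.01, 0, 0, -1],
  [0, 0, 0, 0.015, 0, 0, -1],
  [0, 0, 0, 0.015, 0, 0, -1],
])

```text
time_s: 27.2
tool_pos: [0.5805, 0.0216, -0.0222]
tcp_rot: [179.7, 0.7, -1.6]
force: [-13.4, -4.6, 15.3]
finger_gap: 0.059
grasp_force: 40.0
```

Emit:
move_arm([
  [0, 0, 0, 0.003, 0, 0, -1],
  [0, 0, 0, 0.006, 0, 0, -1],
  [0, 0, 0, 0.006, 0, 0, -1],
])

```text
time_s: 27.5
tool_pos: [0.5837, 0.0215, -0.0222]
tcp_rot: [179.7, 0.7, -1.6]
force: [-13.4, -5.4, 15.0]
finger_gap: 0.0591
grasp_force: 40.0
```

Emit:
move_arm([
  [0, 0, 0, 0, 0, 0.004, -1],
  [0, 0, 0, 0, 0, 0.006, -1],
  [0, 0, 0, 0, 0, 0.006, -1],
])

```text
time_s: 27.8
tool_pos: [0.5873, 0.0215, -0.0201]
tcp_rot: [179.8, 0.3, -1.6]
force: [-1.9, -4.7, -1.2]
finger_gap: 0.0592
grasp_force: 40.8
```

```bash
python3 - <<'E'
from h import *
s=monitor.read_state();print(s["tool_pos"],s["tcp_rot"],s["force"])
im=optics.grab_frame("wrist");c=cam("wrist")
for r in finder.cut_out("plate_orange","wrist")[:1]: print(r["conf"],r["bbox"],rect(c,r["pixels"],.022))
cv2.imwrite("pics/w9.png",cv2.resize(im[0:250,180:480,::-1],None,fx=2.4,fy=2.4,interpolation=cv2.INTER_CUBIC))
E
```

```text
[ 0.58728976  0.02150924 -0.02005219] [179.82449465   0.31920538  -1.59983513] [-1.94352222 -4.66825917 -1.1582096 ]
0.58 [256.9, 69.5, 393.9, 249.2] [630.   19.3  83.7  60.1  -1.5]
```

View pics/w9.png

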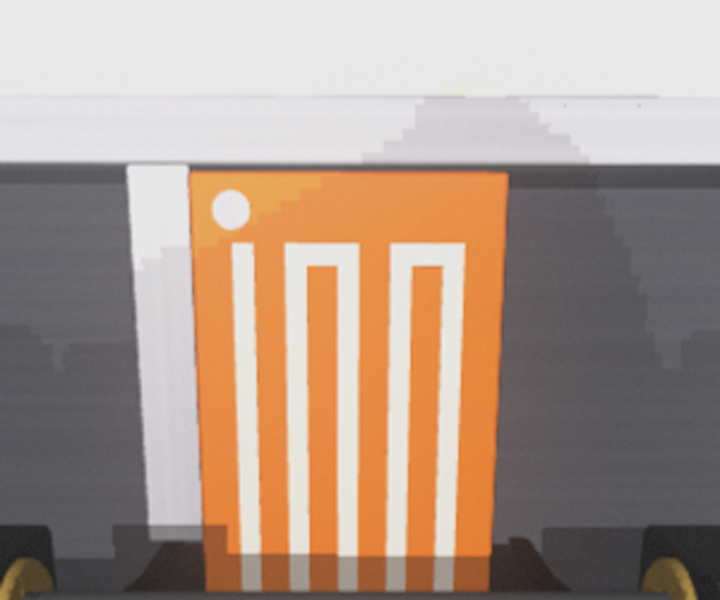

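Emit:
move_arm([
  [0, 0, 0, 0.002, 0, 0, -1],
  [0, 0, 0, 0.004, 0, 0, -1],
  [0, 0, 0, 0.006, 0, 0, -1],
  [0, 0, 0, 0.006, 0, 0, -1],
])

```text
time_s: 28.3
tool_pos: [0.5875, 0.0214, -0.0205]
tcp_rot: [179.8, 0.6, -1.6]
force: [-8.0, -5.8, 2.7]
finger_gap: 0.0592
grasp_force: 43.0
```

Emit:
move_arm([
  [0, 0, 0, 0, 0, 0, 0.5],
  [0, 0, 0, 0, 0, 0, 0.5],
  [0, 0, 0, 0, 0, 0, 0.5],
  [0, 0, 0, 0, 0, 0, 0.5],
  [0, 0, 0, 0, 0, 0.1, 0.6],
  [0, 0, 0, -0.05, 0, 0.2, 1],
  [0, 0, 0, -0.1, 0, 0.2, 1],
  [0, 0, 0, -0.1, 0, 0.2, 1],
])

```text
time_s: 29.1
tool_pos: [0.5412, 0.0251, 0.0828]
tcp_rot: [180.0, -0.1, -1.4]
force: [0.4, -0.1, -0.9]
finger_gap: 0.0839
grasp_force: 0.0
```

```bash
python3 - <<'E'
from h import *
s=monitor.read_state();print(s["tool_pos"],s["tcp_rot"],s["force"],s["q"])
im=optics.grab_frame("wrist");c=cam("wrist")
for r in finder.cut_out("plate_orange","wrist")[:1]: print(r["conf"],r["bbox"],rect(c,r["pixels"],.022))
b=im[:,:,2].astype(int)
hsv=cv2.cvtColor(im,cv2.COLOR_RGB2HSV); m=((hsv[:,:,0]<18)&(hsv[:,:,1]>150)&(hsv[:,:,2]>120)).astype(np.uint8)
m=cv2.morphologyEx(m,cv2.MORPH_CLOSE,np.ones((25,25)));print(rect(c,m>0,.022))
cv2.imwrite("pics/w10.png",cv2.resize(im[20:220,180:480,::-1],None,fx=2.6,fy=2.6,interpolation=cv2.INTER_CUBIC))
E
```

```text
[0.54117577 0.02509472 0.08279561] [ 1.79998639e+02 -8.69481468e-02 -1.36194287e+00] [ 0.37837408 -0.10395633 -0.92550805] [  19.38326954   24.78216055  -33.71388798  110.55735406   17.78041924
   49.7352009  -114.8764322 ]
0.7 [285.3, 19.3, 373.6, 161.0] [623.8  19.1  99.9  60.2  -1.2]
[623.9  19.3  98.6  59.3  -1.6]
```

View pics/w10.png

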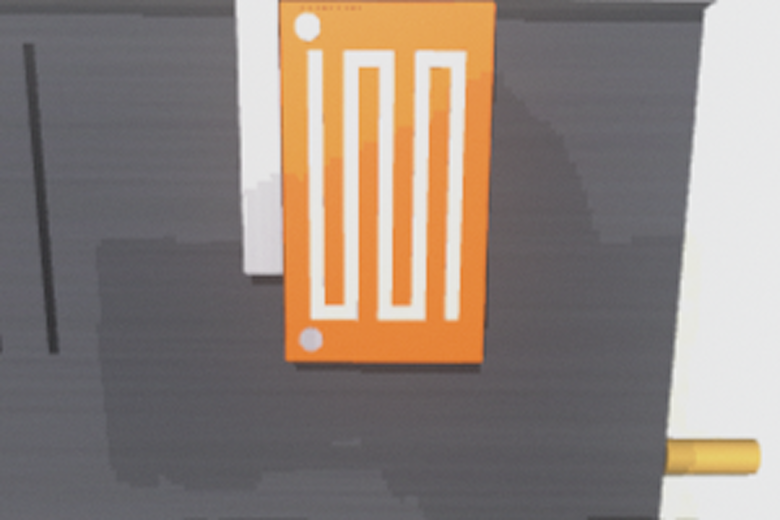

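Emit:
move_arm([
  [0, 0, 0, 0.01, -0.011, 0, -1],
  [0, 0, 0, 0.01, -0.011, 0, -1],
  [0, 0, 0, 0.01, -0.011, 0, -1],
  [0, 0, 0, 0.01, -0.011, -0.1, -1],
  [0, 0, 0, 0.01, -0.011, -0.2, -1],
  [0, 0, 0, 0.01, -0.011, -0.204, -1],
  [0, 0, 0, 0.03, -0.011, -0.204, -1],
  [0, 0, 0, 0.04, -0.011, -0.204, -1],
  [0, 0, 0, 0.046, -0.011, -0.204, -1],
  [0, 0, 0, 0.05, -0.011, -0.204, -1],
  [0, 0, 0, 0.05, -0.011, -0.204, -1],
])

```text
time_s: 30.3
tool_pos: [0.562, 0.0172, -0.0206]
tcp_rot: [179.8, 0.7, -1.6]
force: [-11.4, -0.6, 0.2]
finger_gap: 0.0076
grasp_force: 5.9
```

Emit:
move_arm([
  [0, 0, 0, 0.004, 0, 0, -1],
  [0, 0, 0, 0.008, 0, 0, -1],
  [0, 0, 0, 0.008, 0, 0, -1],
])

```text
time_s: 30.6
tool_pos: [0.5618, 0.0173, -0.0211]
tcp_rot: [179.7, 1.1, -1.5]
force: [-18.4, -2.4, 5.9]
finger_gap: 0.0007
grasp_force: 9.5
```

Emit:
move_arm([
  [0, 0, 0, -0.04, 0, 0, -1],
  [0, 0, 0, -0.03, 0, 0.1, -1],
  [0, 0, 0, 0.04, -0.08, 0.1, -1],
  [0, 0, 0, 0.09, -0.125, 0.1, -1],
  [0, 0, 0, 0.09, -0.125, 0.1, -1],
  [0, 0, 0, 0.09, -0.125, 0.01, -1],
  [0, 0, 0, 0.09, -0.125, 0, -1],
  [0, 0, 0, 0.09, -0.1, 0, -1],
  [0, 0, 0, 0.09, -0.085, 0, -1],
  [0, 0, 0, 0.09, -0.078, 0, -1],
  [0, 0, 0, 0.09, -0.078, 0, -1],
])

```text
time_s: 31.7
tool_pos: [0.6182, -0.0195, -0.0192]
tcp_rot: [-180.0, -0.2, -1.4]
force: [0.3, 1.0, 0.0]
finger_gap: 0.0003
grasp_force: 0.0
```

Emit:
move_arm([
  [0, 0, 0, 0, 0.005, 0, -1],
  [0, 0, 0, 0, 0.008, 0, -1],
  [0, 0, 0, 0, 0.008, 0, -1],
])

```text
time_s: 32.0
tool_pos: [0.6175, -0.0185, -0.0205]
tcp_rot: [179.9, -0.0, -1.6]
force: [0.1, -3.4, 3.4]
finger_gap: 0.0003
grasp_force: 1.8
```

Emit:
move_arm([
  [0, 0, 0, 0, 0.005, 0, -1],
  [0, 0, 0, 0, 0.005, 0, -1],
])

```text
time_s: 32.2
tool_pos: [0.6174, -0.0185, -0.0206]
tcp_rot: [179.7, -0.0, -1.7]
force: [-0.4, -7.8, 4.5]
finger_gap: 0.0006
grasp_force: 3.8
```

Emit:
move_arm([
  [0, 0, 0, 0, -0.04, 0, -1],
  [0, 0, 0, 0, -0.04, 0.1, -1],
  [0, 0, 0, -0.05, -0.14, 0.2, 0],
  [0, 0, 0, -0.1, -0.24, 0.3, 1],
  [0, 0, 0, -0.15, -0.34, 0.35, 1],
  [0, 0, 0, -0.2, -0.44, 0.35, 1],
  [0, 0, 0, -0.25, -0.54, 0.35, 1],
  [0, 0, 0, -0.31, -0.64, 0.35, 1],
  [0, 0, 0, -0.31, -0.69, 0.35, 1],
  [0, 0, 0, -0.31, -0.69, 0.35, 1],
  [0, 0, 0, -0.31, -0.69, 0.35, 1],
])

```text
time_s: 33.3
tool_pos: [0.458, -0.3671, 0.1536]
tcp_rot: [179.8, 0.1, -2.2]
force: [-0.9, -0.6, -0.6]
finger_gap: 0.0647
grasp_force: 0.0
```

```bash
python3 - <<'E'
from h import *
s=monitor.read_state();print(s["tool_pos"],s["tcp_rot"],s["q"],s["finger_gap"])
im=optics.grab_frame("wrist");c=cam("wrist")
for t in ("plate_green",):
    for r in finder.cut_out(t,"wrist")[:1]:
        print(t,r["conf"],r["bbox"],rect(c,r["pixels"],.012))
optics.grab_frame("top");c=cam("top")
for t,z in (("plate_green",.012),("plate_orange",.022)):
    for r in finder.cut_out(t,"top")[:1]:
        print(t,r["conf"],r["bbox"],rect(c,r["pixels"],z))
E
```

```text
[ 0.45801294 -0.36708284  0.15355188] [ 1.79843342e+02  6.83416666e-02 -2.23802779e+00] [ 57.56479323  23.19571779 -30.20159793 100.90857026  13.49867475
  59.46560315 -69.77127824] 0.06472353530902952
plate_green 0.93 [290.6, 123.4, 352.2, 221.8] [ 465.8 -359.7  100.8   60.7   -4.4]
plate_green 0.71 [438.5, 228.8, 455.4, 264.0] [ 463.1 -361.    99.3   62.4   -5.3]
plate_orange 0.87 [305.7, 178.4, 327.5, 216.8] [623.7  18.2  96.8  60.9  -1.3]
```

Emit:
move_arm([
  [0.003, -0.083, -0.007, -0.03, 0.01, -0.05, 1],
  [0.003, -0.083, -0.007, -0.074, 0.018, -0.15, 1],
  [0.003, -0.083, -0.007, -0.074, 0.018, -0.2, 1],
  [0.003, -0.083, -0.007, -0.074, 0.018, -0.2, 1],
  [0.003, -0.083, -0.007, -0.074, 0.018, -0.2, 1],
  [0.003, -0.083, -0.007, -0.074, 0.018, -0.2, 1],
  [0.003, -0.083, -0.007, -0.074, 0.018, -0.2, 1],
])

```text
time_s: 34.25
tool_pos: [0.4276, -0.35, 0.0554]
tcp_rot: [-177.3, -29.9, -4.6]
force: [0.4, -0.2, 0.6]
finger_gap: 0.0872
grasp_force: 0.0
```

```bash
cat >> h.py <<'E'
K=.036
def tip(s=None):
    s=s or monitor.read_state(); M=R.from_euler('xyz',s["tcp_rot"],degrees=True).as_matrix()
    return s["tool_pos"]-K*M[:,2],M
E
python3 - <<'E'
from h import *
s=monitor.read_state();t,M=tip(s);print(s["tool_pos"],s["tcp_rot"],s["q"],t,"\n",M.round(3))
im=optics.grab_frame("wrist");c=cam("wrist")
for r in finder.cut_out("plate_green","wrist")[:1]: print(r["conf"],r["bbox"],rect(c,r["pixels"],.012))
E
```

```text
[ 0.42758703 -0.35003624  0.05542854] [-177.33092772  -29.87087756   -4.59366652] [ 89.09251368  27.73299013 -48.93255368 126.68050826  -5.80723473
  13.40782379 -40.99636156] [ 0.40960006 -0.35027287  0.08661207] 
 [[ 0.864 -0.057  0.5  ]
 [-0.069 -0.998  0.007]
 [ 0.498 -0.04  -0.866]]
0.5 [349.5, 1.3, 383.1, 8.5] [ 641.7 -397.6   32.5    7.    84.4]
```

Emit:
move_arm([
  [-0.003, 0.083, 0, 0.03, -0.01, 0.05, 1],
  [-0.003, 0.083, 0, 0.074, -0.021, 0.05, 1],
  [-0.003, 0.083, 0, 0.074, -0.021, 0.05, 1],
  [-0.003, 0.083, 0, 0.074, -0.021, 0.05, 1],
  [-0.003, 0.083, 0, 0.074, -0.021, 0.05, 1],
  [-0.003, 0.083, 0, 0.074, -0.021, 0.05, 1],
])

```text
time_s: 34.95
tool_pos: [0.468, -0.3575, 0.0806]
tcp_rot: [179.3, -0.3, -3.4]
force: [0.5, 0.1, 0.4]
finger_gap: 0.0871
grasp_force: 0.0
```

```bash
python3 - <<'E'
from h import *
s=monitor.read_state();t,M=tip(s);print(s["tool_pos"],s["tcp_rot"],s["q"],t)
im=optics.grab_frame("wrist");c=cam("wrist")
for r in finder.cut_out("plate_green","wrist")[:1]: print(r["conf"],r["bbox"],rect(c,r["pixels"],.012))
E
```

```text
[ 0.46802233 -0.35750777  0.0806368 ] [179.25294302  -0.26964173  -3.37394516] [ 48.62373955  26.31925603 -20.56884778 105.44183669  12.48921746
  49.80213283 -71.38476156] [ 0.46788084 -0.35702923  0.11663334]
0.95 [294.7, 141.6, 371.6, 246.0] [ 465.6 -366.1   90.1   59.9   -4.9]
```

Emit:
move_arm([
  [0.002, 0, -0.004, -0.006, -0.009, -0.1, 1],
  [0.002, 0, -0.004, -0.006, -0.009, -0.18, 1],
  [0.002, 0, -0.004, -0.006, -0.009, -0.22, 1],
  [0.002, 0, -0.004, -0.006, -0.009, -0.224, 1],
  [0.002, 0, -0.004, -0.006, -0.009, -0.224, -1],
  [0.002, 0, -0.004, -0.006, -0.009, -0.224, -1],
  [0.002, 0, -0.004, -0.006, -0.009, -0.224, -1],
  [0.002, 0, -0.004, -0.006, -0.009, -0.224, -1],
  [0.002, 0, -0.004, -0.006, -0.009, -0.224, -1],
  [0.002, 0, -0.004, -0.006, -0.009, -0.18, -1],
  [0.002, 0, -0.004, -0.006, -0.009, -0.14, -1],
  [0.002, 0, -0.004, -0.006, -0.009, -0.14, -1],
], squeeze=50)

```text
time_s: 36.25
tool_pos: [0.4611, -0.3666, 0.0116]
tcp_rot: [179.9, -0.3, -5.4]
force: [0.6, -0.6, -1.9]
finger_gap: 0.0588
grasp_force: 50.0
```

Emit:
move_arm([
  [0, 0, 0.192, 0.02, 0.02, 0, -1],
  [0, 0, 0.192, 0.06, 0.06, 0, -1],
  [0, 0, 0.192, 0.15, 0.2, 0, -1],
  [0, 0, 0.192, 0.15, 0.2, 0, -1],
  [0, 0, 0.192, 0.15, 0.2, 0, -1],
  [0, 0, 0.192, 0.15, 0.2, 0, -1],
  [0, 0, 0.192, 0.15, 0.2, 0, -1],
  [0, 0, 0.192, 0.15, 0.2, 0, -1],
  [0, 0, 0.192, 0.15, 0.2, 0, -1],
  [0, 0, 0.192, 0.15, 0.2, -0.07, -1],
  [0, 0, 0.192, 0.15, 0.2, -0.08, -1],
])

```text
time_s: 37.35
tool_pos: [0.5329, -0.2653, -0.0324]
tcp_rot: [-179.7, 0.0, 63.6]
force: [-7.0, 1.3, 23.2]
finger_gap: 0.0591
grasp_force: 50.0
```

```bash
python3 - <<'E'
from h import *
s=monitor.read_state();t,M=tip(s);print(s["tool_pos"],s["tcp_rot"],s["q"],t,s["force"])
E
```

```text
[ 0.53286213 -0.26533191 -0.03241356] [-1.79748064e+02  4.63013823e-02  6.35984346e+01] [ 47.0605474   39.35870239 -33.97212428 106.91582082  31.00332079
  43.50951343 -30.5058888 ] [ 0.53301686 -0.26537624  0.00358608] [-7.00547893  1.28952301 23.18920108]
```

Emit:
move_arm([
  [0, 0, 0, 0, 0, 0, 0.6],
  [0, 0, 0, 0, 0, 0, 1],
  [0, 0, 0, 0, 0, 0, 1],
  [0, 0, 0, 0, 0, 0.1, 1],
  [0, 0, 0, 0, 0, 0.2, 1],
  [0.0996, -0.0494, 0, 0, 0, 0.25, 1],
  [0.0996, -0.0494, 0, 0, 0, 0.25, 1],
  [0.0996, -0.0494, 0, 0, 0, 0.25, 1],
  [0.0996, -0.0494, 0, 0, 0, 0.25, 1],
  [0.0996, -0.0494, 0, 0, 0, 0.25, 1],
  [0.0996, -0.0494, 0, 0, 0, 0.25, 1],
])

```text
time_s: 38.45
tool_pos: [0.5312, -0.2703, 0.0902]
tcp_rot: [-179.6, -40.1, 63.0]
force: [-0.5, -0.4, -0.4]
finger_gap: 0.0873
grasp_force: 0.0
```

```bash
python3 - <<'E'
from h import *
s=monitor.read_state();t,M=tip(s);print(s["tool_pos"],s["tcp_rot"],s["q"],t,"\n",M.round(3))
optics.grab_frame("top");c=cam("top")
for r in finder.cut_out("plate_green","top")[:1]: print(r["conf"],r["bbox"],rect(c,r["pixels"],.012))
optics.grab_frame("wrist");c=cam("wrist")
for r in finder.cut_out("plate_green","wrist")[:1]: print(r["conf"],r["bbox"],rect(c,r["pixels"],.012))
E
```

```text
[ 0.5311629  -0.27026028  0.09018204] [-179.61036727  -40.12434283   62.97347516] [ 81.07467514  48.22764246 -56.88438804  99.05067834  -1.34964264
  55.32422105   7.36184   ] [ 0.520839   -0.29103765  0.11770872] 
 [[ 0.347  0.893  0.287]
 [ 0.681 -0.45   0.577]
 [ 0.644 -0.005 -0.765]]
0.86 [393.2, 206.1, 429.8, 237.2] [ 534.7 -263.4  101.8   60.1   64. ]
0.97 [284.5, 201.3, 361.4, 318.6] [ 548.1 -236.4   60.7   43.1  -25.9]
```

Emit:
move_arm([
  [0, 0, 0.002, 0.009, 0.016, -0.1, 1],
  [0, 0, 0.002, 0.009, 0.016, -0.17, 1],
  [0, 0, 0.002, 0.009, 0.016, -0.2, 1],
  [0, 0, 0.002, 0.009, 0.016, -0.217, 1],
  [0, 0, 0.002, 0.009, 0.016, -0.217, 1],
  [0, 0, 0.002, 0.009, 0.016, -0.217, -1],
  [0, 0, 0.002, 0.009, 0.016, -0.217, -1],
  [0, 0, 0.002, 0.009, 0.016, -0.217, -1],
  [0, 0, 0.002, 0.009, 0.016, -0.217, -1],
  [0, 0, 0.002, 0.009, 0.016, -0.217, -1],
  [0, 0, 0.002, 0.009, 0.016, -0.217, -1],
], squeeze=60)

```text
time_s: 39.75
tool_pos: [0.5392, -0.2565, -0.0123]
tcp_rot: [180.0, -40.2, 64.5]
force: [-4.8, -1.0, 11.6]
finger_gap: 0.0477
grasp_force: 19.8
```

```bash
python3 - <<'E'
from h import *
s=monitor.read_state();t,M=tip(s);print(s["tool_pos"],s["tcp_rot"],s["q"],t,s["force"],s["finger_gap"],"\n",M.round(3))
E
```

```text
[ 0.53915331 -0.25651652 -0.01226394] [179.9881457  -40.18411805  64.52282226] [ 77.23799344  55.90439011 -52.5957019  100.99263939   2.68067953
  47.07002707   9.80439606] [ 0.52915466 -0.27748332  0.01523916] [-4.82506376 -0.95323565 11.56288978] 0.04772744024393271 
 [[ 0.329  0.903  0.278]
 [ 0.69  -0.43   0.582]
 [ 0.645  0.    -0.764]]
```

Emit:
move_arm([
  [0, 0, 0, 0, 0, 0, 1],
  [0, 0, 0, 0, 0, 0, 1],
  [0, 0, 0, 0, 0, 0, 1],
])

```text
time_s: 40.05
tool_pos: [0.5419, -0.2579, -0.0116]
tcp_rot: [179.6, -40.2, 64.6]
force: [2.5, -1.1, 6.0]
finger_gap: 0.0634
grasp_force: 3.0
```

Emit:
move_arm([
  [0, 0, 0, 0, 0, -0.006, 1],
  [0, 0, 0, 0, 0, -0.006, 1],
  [0, 0, 0, 0, 0, -0.006, 1],
])

```text
time_s: 40.35
tool_pos: [0.5387, -0.2575, -0.0174]
tcp_rot: [179.9, -40.0, 64.5]
force: [-0.1, 0.2, -0.3]
finger_gap: 0.0839
grasp_force: 0.0
```

Emit:
move_arm([
  [0, 0, 0, 0, 0, -0.004, 1],
  [0, 0, 0, 0, 0, -0.006, 1],
  [0, 0, 0, 0, 0, -0.006, 1],
])

```text
time_s: 40.65
tool_pos: [0.5384, -0.2574, -0.0209]
tcp_rot: [180.0, -40.0, 64.5]
force: [0.4, 0.1, -0.5]
finger_gap: 0.0866
grasp_force: 0.0
```

```bash
python3 - <<'E'
from h import *
s=monitor.read_state();t,M=tip(s);print(s["tool_pos"],s["tcp_rot"],t,s["force"],s["finger_gap"])
optics.grab_frame("top");c=cam("top")
for r in finder.cut_out("plate_green","top")[:1]: print(r["conf"],r["bbox"],rect(c,r["pixels"],.012))
optics.grab_frame("wrist");c=cam("wrist")
for r in finder.cut_out("plate_green","wrist")[:1]: print(r["conf"],r["bbox"],rect(c,r["pixels"],.012))
E
```

```text
[ 0.53837162 -0.25738029 -0.02089747] [179.99871004 -40.03081061  64.4810712 ] [ 0.52839542 -0.27827618  0.00666768] [ 0.40824884  0.09608147 -0.50221754] 0.08664287923245262
0.83 [393.5, 222.0, 429.0, 240.3] [ 506.  -254.4  106.9   25.    65.3]
0.59 [201.1, 71.4, 275.4, 312.5] [ 512.7 -208.9  121.4   33.3   65.5]
```

```bash
python3 - <<'E'
from h import *
im=optics.grab_frame("wrist");i2=optics.grab_frame("scene")
cv2.imwrite("pics/w11.png",np.hstack([im[:,100:500],cv2.resize(i2[210:310,200:300],(400,400),interpolation=cv2.INTER_CUBIC)])[:,:,::-1])
E
```

```text
(no output)
```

View pics/w11.png

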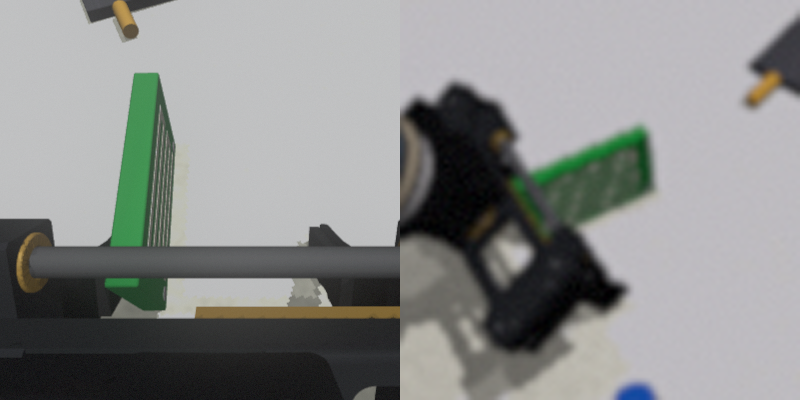

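Emit:
move_arm([
  [0, 0, 0, 0, 0, 0.03, 1],
  [0, 0, 0, 0, 0, 0.07, 1],
  [0, 0, 0, 0, 0, 0.12, 1],
  [0, 0, 0, 0, 0, 0.18, 1],
  [0, 0, 0, 0, 0, 0.24, 1],
  [0, 0, 0, 0, 0, 0.3, 1],
  [0, 0, 0, 0, 0, 0.3, 1],
])

```text
time_s: 41.65
tool_pos: [0.5416, -0.2577, 0.136]
tcp_rot: [179.3, -39.9, 65.0]
force: [-0.3, -0.1, 0.2]
finger_gap: 0.087
grasp_force: 0.0
```

```bash
python3 - <<'E'
from h import *
s=monitor.read_state();print(s["tool_pos"],s["tcp_rot"],s["q"])
for n in("top","wrist"):
  im=optics.grab_frame(n);c=cam(n)
  for z in(.012,.06):
   for r in finder.cut_out("plate_green",n)[:1]: print(n,r["conf"],r["bbox"],rect(c,r["pixels"],z))
cv2.imwrite("pics/w12.png",im[:,:,::-1])
E
```

```text
[ 0.54156189 -0.25769349  0.13600902] [179.28031544 -39.92238605  64.96266856] [ 80.81265446  45.09627314 -59.06518887  97.66978844  -2.82808971
  58.27682433   6.30883382]
top 0.54 [391.9, 223.0, 427.8, 243.1] [ 506.9 -254.4  109.7   25.6   66.5]
top 0.54 [391.9, 223.0, 427.8, 243.1] [ 501.6 -243.   105.    24.5   66.5]
wrist 0.59 [269.7, 201.7, 295.5, 318.9] [ 491.4 -266.8   34.4   20.1   64.9]
wrist 0.59 [269.7, 201.7, 295.5, 318.9] [ 493.4 -276.4   29.1   17.    64.9]
```

View pics/w12.png

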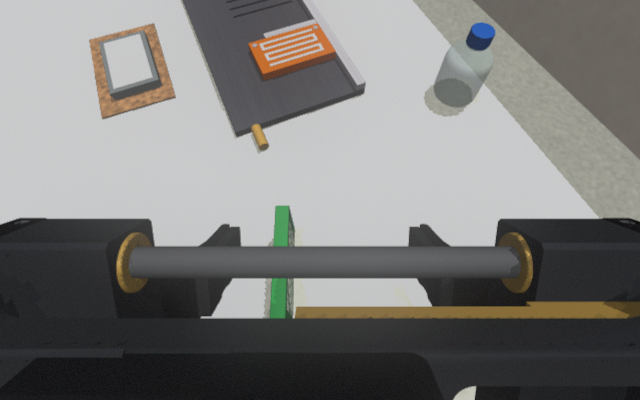

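Emit:
move_arm([
  [-0.1005, 0.047, 0, 0.03, -0.033, 0, -1],
  [-0.1005, 0.047, 0, 0.03, -0.033, 0, -1],
  [-0.1005, 0.047, 0, 0.03, -0.033, 0, -1],
  [-0.1005, 0.047, 0, 0.03, -0.033, 0, -1],
  [-0.1005, 0.047, 0, 0.03, -0.033, 0, -1],
  [-0.1005, 0.047, 0, 0.03, -0.033, 0, -1],
  [-0.1005, 0.047, 0, 0.03, -0.033, 0, -1],
])

```text
time_s: 42.65
tool_pos: [0.5532, -0.2737, 0.1288]
tcp_rot: [179.8, -0.1, 64.7]
force: [-0.1, -0.5, 0.3]
finger_gap: 0.0391
grasp_force: 0.0
```

```bash
python3 - <<'E'
from h import *
s=monitor.read_state();print(s["tool_pos"],s["tcp_rot"],s["q"],s["finger_gap"])
im=optics.grab_frame("wrist");c=cam("wrist")
h=cv2.cvtColor(im,cv2.COLOR_RGB2HSV);m=((h[:,:,0]>45)&(h[:,:,0]<80)&(h[:,:,1]>120)&(h[:,:,2]>100))
print(m.sum())
for z in(.06,.0): print(rect(c,m,z))
for r in finder.cut_out("plate_green","wrist")[:1]: print(r["conf"],r["bbox"],rect(c,r["pixels"],.06))
E
```

```text
[ 0.55318056 -0.27365028  0.1287913 ] [ 1.79785500e+02 -1.41870094e-01  6.46662297e+01] [ 51.8433811   29.98372828 -40.9228979   97.97044363  22.0583324
  60.13997439 -21.71815552] 0.03910229408869416
776
[ 506.1 -244.5   42.9   10.8   65.5]
[ 489.5 -250.6   52.5   13.2   65.5]
0.84 [248.1, 130.4, 276.7, 246.7] [ 508.4 -249.8   97.8   21.6   65.4]
```

Emit:
move_arm([
  [0, 0, 0, 0, 0, -0.1, -1],
  [0, 0, 0, 0, 0, -0.2, -1],
  [0, 0, 0, 0, 0, -0.238, -1],
  [0, 0, 0, 0, 0, -0.238, -1],
  [0, 0, 0, -0.04, 0.019, -0.238, -1],
  [0, 0, 0, -0.06, 0.028, -0.238, -1],
  [0, 0, 0, -0.075, 0.035, -0.238, -1],
  [0, 0, 0, -0.09, 0.042, -0.238, -1],
  [0, 0, 0, -0.105, 0.049, -0.238, -1],
  [0, 0, 0, -0.12, 0.056, -0.238, -1],
  [0, 0, 0, -0.135, 0.063, -0.238, -1],
  [0, 0, 0, -0.135, 0.063, -0.238, -1],
])

```text
time_s: 43.95
tool_pos: [0.4848, -0.2419, 0.0105]
tcp_rot: [179.8, -0.1, 64.6]
force: [0.1, -0.7, -0.6]
finger_gap: 0.0006
grasp_force: 0.0
```

Emit:
move_arm([
  [0, 0, 0, 0, 0, 0.1, -1],
  [0, 0, 0, 0, 0, 0.2, -1],
  [0, 0, 0, 0, 0, 0.2, 1],
])

```text
time_s: 44.25
tool_pos: [0.4915, -0.2435, 0.1171]
tcp_rot: [178.9, -0.1, 64.6]
force: [0.4, -0.1, 0.0]
finger_gap: 0.0038
grasp_force: 0.0
```

```bash
python3 - <<'E'
from h import *
s=monitor.read_state();print(s["tool_pos"],s["tcp_rot"],s["q"],s["finger_gap"])
for n in("top","wrist"):
  im=optics.grab_frame(n);c=cam(n)
  for r in finder.cut_out("plate_green",n)[:1]:
    m=r["pixels"];print(n,r["conf"],r["bbox"],rect(c,m,.012)," mean rgb",im[m].mean(0).round(),"white frac",(im[m].min(1)>150).mean().round(2))
E
```

```text
[ 0.49153242 -0.24346172  0.11709087] [ 1.78941924e+02 -1.00431270e-01  6.46244133e+01] [ 55.80853154  24.48932486 -43.27739447 108.33693275  20.66071644
  54.03897053 -22.33232254] 0.0037992045097972934
top 0.61 [384.1, 228.9, 408.4, 254.5] [ 479.3 -211.6   61.6   59.   -22.6]  mean rgb [ 88. 124.  96.] white frac 0.0
wrist 0.73 [264.2, 128.0, 334.1, 236.1] [ 468.6 -231.5   99.8   59.9   65.1]  mean rgb [114. 163. 120.] white frac 0.24
```

Emit:
move_arm([
  [0, 0, 0, -0.065, -0.046, 0, 1],
  [0, 0, 0, -0.065, -0.046, 0, 1],
  [0, 0, 0, -0.065, -0.046, 0, 1],
  [0, 0, 0, -0.065, -0.046, 0, 1],
])

```text
time_s: 44.85
tool_pos: [0.4537, -0.2647, 0.1099]
tcp_rot: [179.8, -0.1, 64.7]
force: [-0.6, 0.2, 0.3]
finger_gap: 0.0487
grasp_force: 0.0
```

```bash
python3 - <<'E'
from h import *
s=monitor.read_state();print(s["tool_pos"],s["tcp_rot"],s["q"],s["finger_gap"])
for n in("top","wrist"):
  im=optics.grab_frame(n);c=cam(n)
  for r in finder.cut_out("plate_green",n)[:1]:
    m=r["pixels"];x=rect(c,m,.012);a=np.radians(x[4]);print(n,r["conf"],r["bbox"],x,x[:2]-37*np.r_[np.cos(a),np.sin(a)])
E
```

```text
[ 0.4536748  -0.26465278  0.10985002] [ 1.79754599e+02 -1.42667808e-01  6.46520435e+01] [ 60.27033494  23.31783758 -43.32684984 111.0368956   19.74178345
  52.96658984 -18.10064819] 0.0486743472976622
top 0.82 [386.8, 229.7, 419.2, 258.7] [ 470.1 -229.2   98.2   60.6   63.8] [ 453.76428345 -262.39855968]
wrist 0.81 [289.5, 90.5, 357.3, 204.8] [ 469.9 -233.1   99.6   60.9   65.3] [ 454.43891827 -266.71480257]
```

Emit:
move_arm([
  [0, 0, 0, 0, 0, 0, 1],
  [0, 0, 0, 0, 0, -0.05, 1],
  [0, 0, 0, 0, 0, -0.1, 1],
  [0, 0, 0, 0, 0, -0.18, 1],
  [0, 0, 0, 0, 0, -0.25, 1],
  [0, 0, 0, 0, 0, -0.284, 1],
  [0, 0, 0, 0, 0, -0.284, 1],
  [0, 0, 0, 0, 0, -0.284, -1],
  [0, 0, 0, 0, 0, -0.284, -1],
  [0, 0, 0, 0, 0, -0.284, -1],
  [0, 0, 0, 0, 0, -0.284, -1],
  [0, 0, 0, 0, 0, -0.284, -1],
], squeeze=40)

```text
time_s: 46.25
tool_pos: [0.454, -0.2658, -0.0306]
tcp_rot: [179.6, -0.1, 64.6]
force: [-0.9, -0.1, 5.3]
finger_gap: 0.0588
grasp_force: 40.0
```

Emit:
move_arm([
  [0, 0, 0, 0, 0, 0.03, -1],
  [0, 0, 0, 0, 0, 0.08, -1],
  [0, 0, 0, 0, 0, 0.14, -1],
  [0, 0, 0, 0, 0, 0.14, -1],
])

```text
time_s: 46.65
tool_pos: [0.4566, -0.2664, 0.0428]
tcp_rot: [179.2, -0.1, 64.6]
force: [1.8, -0.5, -0.2]
finger_gap: 0.0589
grasp_force: 40.0
```

Emit:
move_arm([
  [0, 0, -0.184, 0.05, 0.1, 0, -1],
  [0, 0, -0.184, 0.1, 0.2, 0, -1],
  [0, 0, -0.184, 0.15, 0.3, 0, -1],
  [0, 0, -0.184, 0.2, 0.4, 0, -1],
  [0, 0, -0.184, 0.25, 0.5, 0, -1],
  [0, 0, -0.184, 0.253, 0.6, 0, -1],
  [0, 0, -0.184, 0.253, 0.7, 0, -1],
  [0, 0, -0.184, 0.253, 0.804, 0, -1],
  [0, 0, -0.184, 0.253, 0.804, 0, -1],
  [0, 0, -0.184, 0.253, 0.804, 0, -1],
  [0, 0, -0.184, 0.253, 0.804, 0, -1],
])

```text
time_s: 47.75
tool_pos: [0.5793, 0.1375, 0.0383]
tcp_rot: [179.7, -0.0, -1.5]
force: [-0.1, -2.3, -1.6]
finger_gap: 0.0589
grasp_force: 40.0
```

```bash
python3 - <<'E'
from h import *
s=monitor.read_state();print(s["tool_pos"],s["tcp_rot"],s["q"],s["finger_gap"])
im=optics.grab_frame("wrist");c=cam("wrist")
for r in finder.cut_out("plate_green","wrist")[:1]: print(r["conf"],r["bbox"],rect(c,r["pixels"],.08))
for r in finder.cut_out("plate_orange","wrist")[:1]: print(r["conf"],r["bbox"],rect(c,r["pixels"],.022))
E
```

```text
[0.57928615 0.13748191 0.0383011 ] [ 1.79671247e+02 -2.38089660e-02 -1.47893844e+00] [   0.37204517   30.94598813  -24.15155048  105.52730778   17.10319704
   47.18794228 -123.97564378] 0.05889499806190542
0.97 [255.4, 65.2, 387.6, 248.4] [ 6.236e+02  1.343e+02  8.670e+01  5.970e+01 -6.000e-01]
0.89 [442.4, 60.3, 561.7, 217.8] [624.2  20.2  98.8  63.5  -1.6]
```

Emit:
move_arm([
  [0, 0, 0, 0, 0, -0.06, -1],
  [0, 0, 0, 0, 0, -0.1, -1],
  [0, 0, 0, 0, 0, -0.117, -1],
  [0, 0, 0, 0, 0, -0.117, -1],
  [0, 0, 0, 0, 0.004, -0.117, -1],
  [0, 0, 0, 0, 0.008, -0.117, -1],
  [0, 0, 0, 0, 0.008, -0.117, -1],
])

```text
time_s: 48.6
tool_pos: [0.5803, 0.1409, -0.0195]
tcp_rot: [179.7, -0.1, -1.6]
force: [-0.5, -0.5, -1.6]
finger_gap: 0.0589
grasp_force: 40.0
```

Emit:
move_arm([
  [0, 0, 0, 0, 0.003, 0, -1],
  [0, 0, 0, 0, 0.006, 0, -1],
  [0, 0, 0, 0, 0.006, 0, -1],
])

```text
time_s: 48.9
tool_pos: [0.58, 0.1424, -0.02]
tcp_rot: [179.6, -0.1, -1.7]
force: [0.4, -3.2, -1.1]
finger_gap: 0.059
grasp_force: 39.9
```

Emit:
move_arm([
  [0, 0, 0, 0.004, 0, 0, -1],
  [0, 0, 0, 0.008, 0, 0, -1],
  [0, 0, 0, 0.012, 0, 0, -1],
  [0, 0, 0, 0.015, 0, 0, -1],
  [0, 0, 0, 0.015, 0, 0, -1],
])

```text
time_s: 49.4
tool_pos: [0.5867, 0.1423, -0.0205]
tcp_rot: [179.6, 0.1, -1.7]
force: [-2.8, -4.8, -0.9]
finger_gap: 0.0591
grasp_force: 39.9
```

Emit:
move_arm([
  [0, 0, 0, 0.003, 0, 0, -1],
  [0, 0, 0, 0.006, 0, 0, -1],
  [0, 0, 0, 0.006, 0, 0, -1],
])

```text
time_s: 49.7
tool_pos: [0.5895, 0.1422, -0.0206]
tcp_rot: [179.6, 0.1, -1.7]
force: [-2.8, -4.5, -1.1]
finger_gap: 0.0589
grasp_force: 39.9
```

Emit:
move_arm([
  [0, 0, 0, 0.003, 0, 0, -1],
  [0, 0, 0, 0.006, 0, 0, -1],
  [0, 0, 0, 0.006, 0, 0, -1],
])

```text
time_s: 50.0
tool_pos: [0.5895, 0.1423, -0.021]
tcp_rot: [179.5, 0.4, -1.7]
force: [-9.0, -3.8, 2.2]
finger_gap: 0.0589
grasp_force: 39.9
```

Emit:
move_arm([
  [0, 0, 0, 0.003, 0, 0, -1],
  [0, 0, 0, 0.004, 0, 0, -1],
  [0, 0, 0, 0.004, 0, 0, -1],
])

```text
time_s: 50.3
tool_pos: [0.5894, 0.1422, -0.0211]
tcp_rot: [179.4, 0.6, -1.7]
force: [-11.4, -4.1, 6.5]
finger_gap: 0.0592
grasp_force: 39.9
```

Emit:
move_arm([
  [0, 0, 0, 0, 0, 0, 0.5],
  [0, 0, 0, 0, 0, 0, 0.5],
  [0, 0, 0, 0, 0, 0, 0.5],
  [0, 0, 0, 0, 0, 0, 0.5],
  [0, 0, 0, 0, 0, 0.1, 0.6],
  [0, 0, 0, -0.05, 0, 0.2, 1],
  [0, 0, 0, -0.1, 0, 0.2, 1],
  [0, 0, 0, -0.1, 0, 0.2, 1],
])

```text
time_s: 51.1
tool_pos: [0.5447, 0.1463, 0.0828]
tcp_rot: [179.8, -0.3, -1.4]
force: [1.1, -0.5, -0.6]
finger_gap: 0.084
grasp_force: 0.0
```

```bash
python3 - <<'E'
from h import *
s=monitor.read_state();print(s["tool_pos"],s["tcp_rot"])
im=optics.grab_frame("wrist");c=cam("wrist")
for t in("plate_green","plate_orange","plate_blue"):
  for r in finder.cut_out(t,"wrist")[:1]: print(t,r["conf"],r["bbox"],rect(c,r["pixels"],.022),"white",(im[r["pixels"]].min(1)>140).mean().round(2))
E
```

```text
[0.54470337 0.1463259  0.08276493] [179.83416433  -0.33154199  -1.3831461 ]
plate_orange 0.9 [436.6, 20.2, 539.5, 159.2] [624.7  21.5  99.   62.9  -1.8] white 0.3
```

```bash
python3 - <<'E'
from h import *
im=optics.grab_frame("wrist");c=cam("wrist");h=cv2.cvtColor(im,cv2.COLOR_RGB2HSV)
for nm,lo,hi in(("g",45,85),("o",3,20)):
  m=((h[:,:,0]>lo)&(h[:,:,0]<hi)&(h[:,:,1]>110)&(h[:,:,2]>70)).astype(np.uint8); m[200:]=0
  m=cv2.morphologyEx(cv2.morphologyEx(m,cv2.MORPH_CLOSE,np.ones((25,25))),cv2.MORPH_OPEN,np.ones((9,9)))
  print(nm,m.sum(), rect(c,m>0,.022) if m.sum() else 0)
for r in finder.cut_out("plate_green","wrist")[:2]: print(r["conf"],r["bbox"],rect(c,r["pixels"],.022))
E
```

```text
g 11199 [626.6 141.1  98.4  59.3  -1.4]
o 11456 [623.5  21.9  98.6  63.   -1.6]
0.56 [280.6, 18.1, 365.1, 163.0] [626.6 141.4  99.8  60.4  -1.5]
```

Emit:
move_arm([
  [0, 0, 0, 0, -0.008, 0, -1],
  [0, 0, 0, 0, -0.008, 0, -1],
  [0, 0, 0, 0, -0.008, 0, -1],
  [0, 0, 0, 0, -0.008, 0, -1],
  [0, 0, 0, 0, -0.008, -0.1, -1],
  [0, 0, 0, 0, -0.008, -0.2, -1],
  [0, 0, 0, 0, -0.008, -0.206, -1],
  [0, 0, 0, 0.02, -0.008, -0.206, -1],
  [0, 0, 0, 0.035, -0.008, -0.206, -1],
  [0, 0, 0, 0.045, -0.008, -0.206, -1],
  [0, 0, 0, 0.051, -0.008, -0.206, -1],
  [0, 0, 0, 0.051, -0.008, -0.206, -1],
])

```text
time_s: 52.6
tool_pos: [0.5656, 0.1394, -0.0227]
tcp_rot: [179.5, 0.5, -1.6]
force: [-10.8, -0.3, 2.2]
finger_gap: 0.0029
grasp_force: 5.3
```

Emit:
move_arm([
  [0, 0, 0, 0.003, 0, 0, -1],
  [0, 0, 0, 0.005, 0, 0, -1],
  [0, 0, 0, 0.005, 0, 0, -1],
])

```text
time_s: 52.9
tool_pos: [0.5655, 0.139, -0.0229]
tcp_rot: [179.4, 0.7, -1.6]
force: [-15.7, -0.4, 5.2]
finger_gap: 0.0007
grasp_force: 7.7
```

Emit:
move_arm([
  [0, 0, 0, -0.04, 0, 0, -1],
  [0, 0, 0, -0.03, 0, 0.1, -1],
  [0, 0, 0, 0.04, -0.08, 0.1, -1],
  [0, 0, 0, 0.095, -0.108, 0.1, -1],
  [0, 0, 0, 0.095, -0.108, 0.1, -1],
  [0, 0, 0, 0.095, -0.108, 0.02, -1],
  [0, 0, 0, 0.095, -0.108, 0.002, -1],
  [0, 0, 0, 0.095, -0.09, 0.002, -1],
  [0, 0, 0, 0.095, -0.077, 0.002, -1],
  [0, 0, 0, 0.095, -0.068, 0.002, -1],
  [0, 0, 0, 0.095, -0.068, 0.002, -1],
])

```text
time_s: 54.0
tool_pos: [0.6216, 0.1032, -0.0205]
tcp_rot: [179.4, -0.1, -1.6]
force: [-0.8, -5.6, 0.4]
finger_gap: 0.0008
grasp_force: 2.8
```

Emit:
move_arm([
  [0, 0, 0, 0, 0.005, 0, -1],
  [0, 0, 0, 0, 0.01, 0, -1],
  [0, 0, 0, 0, 0.01, 0, -1],
])

```text
time_s: 54.3
tool_pos: [0.6215, 0.103, -0.0205]
tcp_rot: [179.1, -0.1, -1.8]
force: [-1.1, -12.2, 3.5]
finger_gap: 0.0003
grasp_force: 6.3
```

Emit:
move_arm([
  [0, 0, 0, 0, -0.03, 0, -1],
  [0, 0, 0, 0, -0.03, 0.1, -1],
  [0, 0, 0, -0.05, -0.03, 0.2, 0.2],
  [0, 0, 0.235, -0.1, 0.05, 0.3, 0.2],
  [0, 0, 0.235, -0.2, 0.2, 0.34, 0.2],
  [0, 0, 0.235, -0.39, 0.598, 0.34, 0.2],
  [0, 0, 0.235, -0.39, 0.598, 0.34, 0.2],
  [0, 0, 0.235, -0.39, 0.598, 0.34, 0.2],
  [0, 0, 0.235, -0.39, 0.598, 0.34, 0.2],
  [0, 0, 0.235, -0.39, 0.598, 0.34, 0.2],
  [0, 0, 0.235, -0.39, 0.598, 0.34, 0.2],
  [0, 0, 0.235, -0.39, 0.598, 0.34, 0.2],
])

```text
time_s: 55.5
tool_pos: [0.4213, 0.4167, 0.1509]
tcp_rot: [179.7, -0.5, 76.7]
force: [-0.3, -0.4, -0.1]
finger_gap: 0.0523
grasp_force: 0.0
```

Emit:
move_arm([
  [0, 0, 0.02, 0, 0, 0, 0.2],
  [0, 0, 0.04, 0, 0, 0, 0.2],
])

```text
time_s: 55.7
tool_pos: [0.4253, 0.4112, 0.1496]
tcp_rot: [179.6, -0.2, 90.6]
force: [0.2, 1.3, 0.1]
finger_gap: 0.052
grasp_force: 0.0
```

```bash
python3 - <<'E'
from h import *
s=monitor.read_state();print(s["tool_pos"],s["tcp_rot"],s["q"],s["finger_gap"])
im=optics.grab_frame("wrist");c=cam("wrist")
for t,z in (("valve_base",0.0),("valve_tip",.092)):
    for r in finder.mark_of(t,"wrist")[:1]: print(t,r["conf"],r["pixel"],p2w(c,r["pixel"],z))
im=optics.grab_frame("top");c=cam("top")
for t,z in(("plate_green",.022),("plate_orange",.022),("plate_grey",.015),("plate_blue",.012)):
  for r in finder.cut_out(t,"top")[:1]: print(t,r["conf"],r["bbox"],rect(c,r["pixels"],z))
E
```

```text
[0.42531351 0.41122076 0.14959166] [179.60349555  -0.200649    90.55053469] [-10.34739584  29.70124391 -52.23253471 100.04521098  26.36351033
  62.91471539 -70.61958135] 0.05198166551842422
valve_base 0.7 [180.7, 361.2] [[0.46676436 0.40802735 0.        ]]
valve_tip 0.61 [197.5, 322.7] [[0.42537149 0.41156176 0.092     ]]
plate_green 0.93 [267.6, 178.4, 286.6, 213.9] [627.6 140.6 102.5  61.6  -1.8]
plate_orange 0.69 [219.9, 176.2, 355.6, 234.0] [602.5 105.2 400.7 169.4  88.2]
plate_grey 0.62 [273.8, 254.4, 306.8, 274.1] [422.5  97.3  99.8  60.9  88.2]
plate_blue 0.33 [169.4, 252.7, 185.1, 269.5] [439.3 430.1  55.1  23.7 -53.5]
```

Emit:
move_arm([
  [0, 0, -0.02, 0, 0, -0.08, 0.2],
  [0, 0, -0.02, 0, 0, -0.16, 0.2],
  [0, 0, -0.02, 0, 0, -0.215, 0.2],
  [0, 0, -0.02, 0, 0, -0.215, 0.2],
  [0, 0, -0.02, 0.03, -0.003, -0.215, 0.2],
  [0, 0, -0.02, 0.06, -0.007, -0.215, 0.2],
  [0, 0, -0.02, 0.09, -0.011, -0.215, 0.2],
  [0, 0, -0.02, 0.12, -0.015, -0.215, 0.2],
  [0, 0, -0.02, 0.145, -0.018, -0.215, 0.2],
  [0, 0, -0.02, 0.162, -0.02, -0.215, 0.2],
  [0, 0, -0.02, 0.175, -0.022, -0.215, 0.2],
  [0, 0, -0.02, 0.175, -0.022, -0.215, 0.2],
])

```text
time_s: 57.3
tool_pos: [0.5141, 0.3982, 0.0403]
tcp_rot: [179.7, -0.1, 82.9]
force: [-1.0, 0.2, -0.1]
finger_gap: 0.0525
grasp_force: 0.0
```

Emit:
move_arm([
  [0, 0, 0, 0.006, 0, 0, 0.2],
  [0, 0, 0, 0.012, 0, 0, 0.2],
  [0, 0, 0, 0.012, 0, 0, 0.2],
])

```text
time_s: 57.6
tool_pos: [0.5148, 0.3986, 0.0401]
tcp_rot: [-179.9, 0.1, 83.1]
force: [-7.9, -1.6, 3.1]
finger_gap: 0.0525
grasp_force: 3.9
```

Emit:
move_arm([
  [0, 0, 0, 0.006, 0, 0, 0.2],
  [0, 0, 0, 0.008, 0, 0, 0.2],
  [0, 0, 0, 0.008, 0, 0, 0.2],
])

```text
time_s: 57.9
tool_pos: [0.5149, 0.3986, 0.0399]
tcp_rot: [-179.6, 0.3, 83.2]
force: [-15.0, -4.4, 5.8]
finger_gap: 0.0521
grasp_force: 7.0
```

Emit:
move_arm([
  [0, 0, 0, -0.03, 0, 0, 0.2],
  [0, 0, 0, -0.04, 0, 0.03, 0.2],
  [0, 0, 0, -0.04, 0, 0.12, 0.2],
  [0, 0, 0, -0.04, 0, 0.22, 0.2],
  [0, 0, 0, -0.04, -0.1, 0.32, 0.2],
  [0, 0, -0.1, -0.02, -0.2, 0.4, 0.2],
  [0, 0, -0.23, 0, -0.4, 0.4, 0.2],
  [0, 0, -0.23, 0, -0.4, 0.4, 0.2],
  [0, 0, -0.23, 0, -0.4, 0.4, 0.2],
  [0, 0, -0.23, 0, -0.4, 0.4, 0.2],
  [0, 0, -0.23, 0, -0.4, 0.4, 0.2],
  [0, 0, -0.23, 0, -0.4, 0.4, 0.2],
])

```text
time_s: 59.1
tool_pos: [0.5244, 0.1983, 0.2425]
tcp_rot: [179.6, -0.3, 22.4]
force: [-0.1, 0.2, -0.1]
finger_gap: 0.052
grasp_force: 0.0
```

```bash
python3 - <<'E'
from h import *
s=monitor.read_state();print(s["tool_pos"],s["tcp_rot"],s["q"],s["force"])
im=optics.grab_frame("wrist");c=cam("wrist");h=cv2.cvtColor(im,cv2.COLOR_RGB2HSV)
for t,z in (("valve_base",0.0),("valve_tip",.092)):
    for r in finder.mark_of(t,"wrist")[:1]: print(t,r["conf"],r["pixel"],p2w(c,r["pixel"],z))
for t,z in(("plate_green",.022),("plate_orange",.022),("plate_grey",.015),("mat",.003),("bottle_a",0)):
  for r in finder.cut_out(t,"wrist")[:2]: print(t,r["conf"],r["bbox"],rect(c,r["pixels"],z))
for nm,lo,hi in(("g",45,85),("o",3,15)):
  m=((h[:,:,0]>lo)&(h[:,:,0]<hi)&(h[:,:,1]>150)&(h[:,:,2]>70)).astype(np.uint8); m[160:]=0
  m=cv2.morphologyEx(cv2.morphologyEx(m,cv2.MORPH_CLOSE,np.ones((15,15))),cv2.MORPH_OPEN,np.ones((9,9)))
  print(nm,m.sum(), rect(c,m>0,.022) if m.sum() else 0)
E
```

```text
[0.52439202 0.19825555 0.24245714] [179.62475466  -0.282485    22.36674792] [   6.28088404   17.43853914  -39.50683907   97.85377413   12.25199003
   68.75172768 -104.00034932] [-0.09622818  0.20194501 -0.05147789]
valve_base 0.62 [146.8, 161.0] [[0.46753814 0.40452239 0.        ]]
valve_tip 0.83 [123.2, 130.5] [[0.50320136 0.40221809 0.092     ]]
plate_green 0.71 [361.1, 57.7, 437.7, 155.3] [627.  142.3  99.9  60.8  -3. ]
plate_orange 0.96 [438.0, 99.3, 526.6, 192.4] [623.3  21.8  99.6  64.7  -2. ]
plate_grey 0.9 [330.9, 224.0, 384.5, 291.8] [444.1 120.5  54.3  28.5  89.5]
plate_grey 0.54 [357.7, 61.9, 438.4, 156.0] [627.2 140.5 102.3  61.2  -2.9]
mat 0.92 [306.6, 207.0, 385.5, 303.5] [439.6 133.8  81.8  58.7  87.3]
bottle_a 0.71 [615.4, 46.4, 640.0, 94.6] [ 780.9 -112.5   54.2   27.3   34.9]
g 0 0
o 2136 [640.3  21.6  76.   54.1 -67.8]
```

Emit:
move_arm([
  [0, 0, -0.066, 0, -0.22, -0.1, 0.2],
  [0, 0, -0.066, 0, -0.22, -0.2, 0.2],
  [0, 0, -0.066, 0, -0.22, -0.2, 0.2],
  [0, 0, -0.066, 0, -0.22, -0.2, 0.2],
  [0, 0, -0.066, 0, -0.22, -0.2, 0.2],
])

```text
time_s: 60.0
tool_pos: [0.5231, 0.0879, 0.1397]
tcp_rot: [179.7, 0.0, -1.0]
force: [-0.3, 0.5, 1.6]
finger_gap: 0.0522
grasp_force: 0.0
```

```bash
python3 - <<'E'
from h import *
s=monitor.read_state();print(s["tool_pos"],s["tcp_rot"])
im=optics.grab_frame("wrist");c=cam("wrist")
for t in("plate_green","plate_orange"):
  for r in finder.cut_out(t,"wrist")[:1]: print(t,r["conf"],r["bbox"],rect(c,r["pixels"],.022))
# fence/rib lines: bright-dark edges; sub-pixel slab-colour line between plate far edge and fence
g=cv2.cvtColor(im,cv2.COLOR_RGB2GRAY)
for nm,x,y in(("green",.627,.141),("orange",.6238,.0195)):
  for dy in(-.02,0,.02):
    p=w2p(c,[[x+.05-.0,y+dy,.022]])[0].round().astype(int); print(nm,dy,p,[tuple(im[p[0]+k,p[1]]) for k in range(-6,5,1)] if p[0]>6 else "out")
E
```

```text
[0.52310955 0.08791926 0.13972619] [ 1.79696073e+02  3.28250793e-02 -1.01178098e+00]
plate_green 0.87 [226.4, 10.7, 298.2, 128.2] [628.3 143.8 100.7  62.2  -2.4]
plate_orange 0.6 [357.5, 12.0, 435.7, 130.0] [625.2  22.2 100.3  60.9  -1.5]
green -0.02 [ 12 284] [(np.uint8(229), np.uint8(229), np.uint8(231)), (np.uint8(230), np.uint8(229), np.uint8(232)), (np.uint8(230), np.uint8(229), np.uint8(232)), (np.uint8(228), np.uint8(227), np.uint8(230)), (np.uint8(198), np.uint8(204), np.uint8(202)), (np.uint8(110), np.uint8(182), np.uint8(125)), (np.uint8(108), np.uint8(217), np.uint8(133)), (np.uint8(107), np.uint8(217), np.uint8(133)), (np.uint8(122), np.uint8(219), np.uint8(145)), (np.uint8(195), np.uint8(227), np.uint8(204)), (np.uint8(230), np.uint8(232), np.uint8(232))]
green 0 [ 12 261] [(np.uint8(231), np.uint8(230), np.uint8(232)), (np.uint8(230), np.uint8(230), np.uint8(232)), (np.uint8(229), np.uint8(229), np.uint8(232)), (np.uint8(229), np.uint8(228), np.uint8(230)), (np.uint8(195), np.uint8(213), np.uint8(201)), (np.uint8(104), np.uint8(197), np.uint8(125)), (np.uint8(108), np.u
[... 1654 characters left out ...]
uint8(161), np.uint8(82)), (np.uint8(232), np.uint8(160), np.uint8(80)), (np.uint8(232), np.uint8(161), np.uint8(82)), (np.uint8(232), np.uint8(160), np.uint8(80))]
orange 0.02 [ 15 378] [(np.uint8(230), np.uint8(228), np.uint8(232)), (np.uint8(230), np.uint8(228), np.uint8(230)), (np.uint8(226), np.uint8(224), np.uint8(227)), (np.uint8(226), np.uint8(203), np.uint8(185)), (np.uint8(232), np.uint8(168), np.uint8(84)), (np.uint8(232), np.uint8(165), np.uint8(88)), (np.uint8(232), np.uint8(164), np.uint8(87)), (np.uint8(231), np.uint8(163), np.uint8(87)), (np.uint8(232), np.uint8(179), np.uint8(118)), (np.uint8(231), np.uint8(201), np.uint8(161)), (np.uint8(231), np.uint8(215), np.uint8(197))]
```

No dark gap shows between either plate and the fence, and both plates sit flush. The lever is on, so I'm handing in.

```bash
python3 -c "
from station import ctrl
print(ctrl.close_job())"
```

```text
the job is handed in; nothing more can be done
None
```

The bed is changed over and the job handed in at about 60 s of robot time: lever pulled back, grey plate inside the cork mat, orange plate in bay 0 and green plate (turned over) in bay 1, both channels up and flush to fence and rib, lever fully on again; the blue plate was not in the scene, and the arm never went near either bottle.

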